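# Make up the welding kit from the tipping box and the tilt-out bin

### The job

Make up the welder's kit in the grey tray: swing the clear lid of the green tipping box fully back past its detent so that it stays, only then tip the box by its crank until all its brass blocks have dropped into the tray, and swing the box back upright. After that tilt the blue bin right forward by its yellow handle, with the orange brackets still in it, and lift every one of them out into the tray; the brass blocks lying loose on the bench go in the tray too, whenever you like. Leave the lid shut, the box upright and the bin pushed back home, and do not shift the other things on the bench.

Things in the scene. Friction and masses are not known exactly. Their poses are not given: they have to be found in the camera images.
- tray_floor (a point): Centre of the kit tray's floor surface, 5 mm above the bench. Grey tray, black mat, 170 (x) x 200 (y) mm outside, walls 4 mm, rim 40 mm above the bench, fixed to the tipping station. x points to the station's rear (away from the robot), y to its left, z up. The station stands on the left or right of the bench, the bin's rack on the other side; each turned up to 0.15 rad.
- tipbox (a joint): Tilt of the green tipping box about its axle, rad: 0 upright (a stop), grows as its mouth swings forward over the tray, to 2.1 (a stop). Light friction; let go, it falls back upright by its weight, or may hang where it is near balance. Parts slide out by about 1.9.
- tipbox_pivot (a point): On the axle, mid-box, 105 mm behind the tray's centre, 120 mm above the bench; y along the axle; axes turn with the box. Upright, the box (84 mm wide) reaches 60 mm to the rear and 55 mm up; its front wall leans out 30 mm at the rim. Inner floor 2 to 56 mm behind the axle, 2 mm above it, 76 mm wide. Two blue posts 53 mm either side, 134 mm high.
- crank_grip (a point): Middle of the crank's red grip bar, 12 mm thick, along y (the axle's direction), free 28 mm either way; 100 mm to the +y side of mid-box. Turns with the box at 90 mm radius about the axle: upright it is 86 mm behind and 27 mm above the axle. Pinch it from above across its length (fingers fore and aft) and follow the arc; it may turn between the pads; 3 N.
- lid (a joint): Angle of the clear lid on the box, rad: 0 shut, 2.1 fully back (a stop). An over-centre spring is the detent: let go below 1.45 it snaps shut, beyond 1.45 it snaps back to 2.1 and stays there, even while the box is tipped.
- lid_hinge (a point): On the lid's hinge line at the rear rim of the box, 60 mm behind and 58 mm above the axle when the box is upright; y along the hinge.
- lid_bar (a point): Middle of the lid's red bar, 12 mm thick, 72 mm long along y, 130 mm from the hinge; 38 mm clear ahead of the lid's front edge (thin arms 34 mm either side). Shut, it is ahead of the box, 181 mm above the bench; fully back it is behind, about 290 mm above the bench. Pinch it from above across its length (fingers fore and aft) and follow the arc; 2 N.
- bin (a joint): Tilt of the blue bin about its front lower edge, rad: 0 home in the rack, grows as its top swings forward towards the robot's side, to 1.05 (a stop). Stiff hinge: it stays where it is left; about 5 N at the handle. Right forward means beyond 0.85.
- bin_pivot (a point): Bin's pivot, mid-width, 30 mm above the bench; x to the rear along the floor, y along the pivot; axes turn with the bin. Floor reaches 138 mm behind, 2 mm above it, 140 mm wide; walls 60 mm high, 4 mm thick. Grey rack: shelf (underside 165 mm above the bench, stock on it to 215) from 90 mm behind the pivot on, cheeks at 82 mm either side from 60 mm on.
- bin_handle (a point): Middle of the bin's yellow handle bar, 12 mm thick and 92 mm long along y, 45 mm ahead of the front wall and 80 mm above the pivot when home (arms at its ends). Pinch it from above across its length.
- block1: Brass spacer block, 20 mm cube, 50 g, origin at the centre of its underside; starts in the tipping box; None if absent.
- block2: Brass spacer block, 20 mm cube, 50 g, origin at the centre of its underside; starts in the tipping box; None if absent.
- block3: Brass spacer block, 20 mm cube, 50 g, origin at the centre of its underside; starts in the tipping box; None if absent.
- block4: Brass spacer block, 20 mm cube, 50 g, origin at the centre of its underside; starts in the tipping box; None if absent.
- stray1: Brass spacer block, 20 mm cube, 50 g, origin at the centre of its underside; lies loose on the bench between station and rack; None if absent.
- stray2: Brass spacer block, 20 mm cube, 50 g, origin at the centre of its underside; lies loose on the bench between station and rack; None if absent.
- bracket1: Orange tee bracket, 100 g: base 40 (x) x 26 (y) x 8 (z) mm with a fin 40 (x) x 8 (y) mm along its middle that stands up to 34 mm; origin at the centre of the base's underside. Starts at the back of the bin, fin up and roughly fore and aft; may slide to the bin's front wall when it is tilted. None if absent.
- bracket2: Orange tee bracket, 100 g: base 40 (x) x 26 (y) x 8 (z) mm with a fin 40 (x) x 8 (y) mm along its middle that stands up to 34 mm; origin at the centre of the base's underside. Starts at the back of the bin, fin up and roughly fore and aft; may slide to the bin's front wall when it is tilted. None if absent.
- tape: Yellow tape measure, 65 x 32 x 60 mm; origin on its underside. Not part of the job: leave alone.
- pliers: Blue pliers, 180 mm long; origin on its underside. Not part of the job: leave alone.
- plates: Stack of steel plates, 50 x 100 x 49 mm; origin on its underside. Not part of the job: leave alone.
- roll: White reel, 44 mm across, 50 mm high; origin on its underside. Not part of the job: leave alone.
- jar: Amber jar, 60 mm across, 85 mm high; origin on its underside. Not part of the job: leave alone.
- angle_offcut: Steel angle offcut, 90 x 50 x 50 mm; origin on its underside. Not part of the job: leave alone.

How it is judged (in metres and radians):
On the way, in this order (a step that is already met when the one before it is completed fails the run):
1. the lid is fully back past its detent while the box stands upright (value of joint lid above 1.95 rad and value of joint tipbox below 0.2 rad), for 0.3 s.
2. the box is tipped over the tray with its lid back (value of joint tipbox above 1.6 rad and value of joint lid above 1.8 rad), for 0.1 s.
3. the box is upright again and empty (value of joint tipbox below 0.15 rad and height (world z) of each of block1, block2, block3, block4 below 0.09 m), for 0.2 s.
4. the bin is tilted right forward with the brackets still in it (value of joint bin above 0.8 rad and x of bracket1 in the frame of bin_pivot between -0.01 and 0.145 m and y of bracket1 in the frame of bin_pivot between -0.075 and 0.075 m and z of bracket1 in the frame of bin_pivot between -0.01 and 0.085 m and x of bracket2 in the frame of bin_pivot between -0.01 and 0.145 m and y of bracket2 in the frame of bin_pivot between -0.075 and 0.075 m and z of bracket2 in the frame of bin_pivot between -0.01 and 0.085 m), for 0.2 s.
At the end, for the whole second after the job is handed in: Every block and bracket present lies at rest inside the kit tray (origin within its walls and less than 50 mm above its floor), the lid is shut, the box upright and the bin home (each within 0.12 rad) (value of joint each of lid, tipbox, bin below 0.12 rad and x of block1 in the frame of tray_floor between -0.084 and 0.084 m and y of block1 in the frame of tray_floor between -0.099 and 0.099 m and z of block1 in the frame of tray_floor between -0.01 and 0.05 m and linear speed of each of block1, block2, block3, block4, stray1, stray2, bracket1, bracket2 below 0.03 m/s and x of block2 in the frame of tray_floor between -0.084 and 0.084 m and y of block2 in the frame of tray_floor between -0.099 and 0.099 m and z of block2 in the frame of tray_floor between -0.01 and 0.05 m and x of block3 in the frame of tray_floor between -0.084 and 0.084 m and y of block3 in the frame of tray_floor between -0.099 and 0.099 m and z of block3 in the frame of tray_floor between -0.01 and 0.05 m and x of block4 in the frame of tray_floor between -0.084 and 0.084 m and y of block4 in the frame of tray_floor between -0.099 and 0.099 m and z of block4 in the frame of tray_floor between -0.01 and 0.05 m and x of stray1 in the frame of tray_floor between -0.084 and 0.084 m and y of stray1 in the frame of tray_floor between -0.099 and 0.099 m and z of stray1 in the frame of tray_floor between -0.01 and 0.05 m and x of stray2 in the frame of tray_floor between -0.084 and 0.084 m and y of stray2 in the frame of tray_floor between -0.099 and 0.099 m and z of stray2 in the frame of tray_floor between -0.01 and 0.05 m and x of bracket1 in the frame of tray_floor between -0.084 and 0.084 m and y of bracket1 in the frame of tray_floor between -0.099 and 0.099 m and z of bracket1 in the frame of tray_floor between -0.01 and 0.05 m and x of bracket2 in the frame of tray_floor between -0.084 and 0.084 m and y of bracket2 in the frame of tray_floor between -0.099 and 0.099 m and z of bracket2 in the frame of tray_floor between -0.01 and 0.05 m); the robot touches nothing.
It fails at once if the box is tipped (beyond 0.35 rad) while its lid is not fully back (below 1.75 rad) (value of joint tipbox above 0.35 rad and value of joint lid below 1.75 rad).
It fails at once if another thing on the bench is shifted by more than 40 mm (distance of any of tape, pliers, plates, roll, jar, angle_offcut from where it was at the start of the episode above 0.04 m).
Of block1, block2, block3, block4 only 2 to 4 are there at a start; the rules pass over those that are not, and their reading is None.
Of stray1, stray2 only 1 to 2 are there at a start; the rules pass over those that are not, and their reading is None.
Of bracket1, bracket2 only 1 to 2 are there at a start; the rules pass over those that are not, and their reading is None.
At some moment in a run one of stray1, stray2 may be knocked a few centimetres aside while the robot is not near it.
Once in a run the grip may slacken for a moment while it holds something.
It also fails if it takes over 208 s, if anything falls off the work surface, if the arm or the gripper's body presses on something with over 40 N, if the wrist force passes 120 N, or if a joint passes its speed limit or range.

### The arm

A 6-joint arm with a two-finger parallel gripper is mounted at the origin on the work surface. World frame = base frame: x ahead of the robot, y to its left, z up, the work surface at z = 0. Lengths are in mm, angles in rad, forces in N, time in s.
With the tool pointing down it reaches from about 350 to 775 mm from the base axis. Payload 7.3 kg.
Tool frame: the origin (TCP) lies at the very end of the fingers, on their centre line; the grasp point (between the pads) lies 19 mm behind it; x points along the fingers, y is the direction in which the jaws open and shut, and the axes are right-handed (so a half turn about x gives the same grasp; the last joint's range is limited). The gripper opens to 92 mm and grips with 3 to 60 N. Pads are 19 mm wide; open, the fingers measure 130 mm over their backs; the gripper's body (75 mm by 190 mm) begins 47 mm behind the grasp point.
Start: joints at [1.103, 0.342, 1.524, -0, 1.275, -0.146], TCP at [166.031, 498.078, 195.441] pointing down, gripper open.
Joint ranges: [-2.53, 2.53], [-0.77, 2.02], [0.04, 2.7], [-1, 4.14], [0.28, 2.66], [-3.11, 3.11]. Speed limits (rad/s): [2.57, 2.57, 3.14, 3.14, 3.14, 3.14].

### API

Orientations are given as [roll, pitch, yaw] about the fixed x, y, z axes, in that order (R = Rz(yaw) Ry(pitch) Rx(roll)).
In Python, from plant import bot gives the robot as it stands.
- The arm moves only by the tool step_arm, never from a script. Its argument "targets" is a list that holds one entry, the list of rows, each a list of 4 numbers: the shift along the tool's x, y, z in m, then the turn about the tool's x in degrees. A call has exactly 5 rows; each row is the pose to reach, as a shift and turn from the pose measured when the call began, along the tool's axes at that moment; what a row does not reach only later rows make up. A row lasts 1/12 s, in which the tool goes at most 41.7 mm and 7.16 degrees, less where a joint would pass 70% of its speed; a pose out of reach is approached as far as the arm can. A call with a gripper value outside its range is refused whole. "jaw" is the closure, from 0 (fully open) to 1 (shut), set as the call begins (left out, the last holds). The fingers move at their own pace and stop on an object; the grip force is fixed at half the most. Time passes only in rows, so rows that repeat a pose let the fingers close, or fill a call up. It gives the time, the measured TCP pose, the force and the opening at its end, in the units of the state.
- bot.get_obs(): the state, without advancing time (a new reading comes with each control period).
- bot.capture(name): name is "scene" or "top"; returns a dict with "color" (400x640x3 uint8, red, green, blue), "depth" (400x640 float32, mm along the optical axis (not along the pixel's ray), 0 where there is no reading), "fov_y" (degrees; the focal length in pixels is half the picture's height over the tangent of half this angle, whatever the lens; pixels are square), "cx", "cy" (the principal point, pixels), "rvec" (rotation vector, rad) and "tvec" (3), from world to camera coordinates, as OpenCV has them. Camera axes: x right, y down, z forward; pixel columns grow to the right and rows downward; lengths in mm; the calibration is good to about 2 mm. A picture is of the moment at which its call begins.
- bot.close_job(): hands the job in, once; it reports no verdict.
The state is a dict: "time": time; "joint_positions": joint angles; "dq": joint speeds; "tau": joint torques, N m; "tool_pos": TCP position; "tcp_rot": TCP orientation; "contact_force": force on the tool from outside, world axes, zero at the start; "moment": the same for the moment, N m; "grip_width": finger opening in mm.
Only numpy, scipy, OpenCV 4.12 (cv2) and the standard library are available. Lean on these libraries where they do the work, as an engineer would, in place of code of your own. Each camera call takes 0.05 s, during which the arm holds its last target. There are 200 camera calls.

## Working session

There is one attempt and no reset: what is moved stays moved. The work goes in short steps, Python scripts to look and compute and a tool call to move; the robot and the scene stay as the last step left them, time stands still between calls to the robot, and variables do not carry over. Pictures are saved under pics/ and viewed, about 12 in all and at most 16, crops included, and the job is handed in when it is done.

Besides the shell and the picture viewer there is one more tool, called as name(argument=value, ...), one argument or row to a line, values as JSON. step_arm: Moves the arm, as the interface text tells. Its arguments: {"type":"object","properties":{"targets":{"type":"array","items":{"type":"array","items":{"type":"array","items":{"type":"number"}}}},"jaw":{"type":"number"}},"required":["targets"]}

```bash
ls; mkdir -p pics
cat > h.py <<'E'
import numpy as np, cv2
from plant import bot
from scipy.spatial.transform import Rotation as Ro
def cap(n):
    c=bot.capture(n); c['R']=cv2.Rodrigues(np.array(c['rvec'],float))[0]; c['t']=np.array(c['tvec'],float).ravel()
    c['f']=200/np.tan(np.radians(c['fov_y'])/2); return c
def pts(c):
    v,u=np.mgrid[:400,:640]; d=c['depth'].astype(float)
    P=np.stack([(u-c['cx'])/c['f']*d,(v-c['cy'])/c['f']*d,d],-1)
    return (P-c['t'])@c['R']   # world, HxWx3
def ray(c,u,v,z):
    d=np.array([(u-c['cx'])/c['f'],(v-c['cy'])/c['f'],1])@c['R']; o=-c['t']@c['R']
    return o+d*(z-o[2])/d[2]
def proj(c,p):
    q=c['R']@np.array(p,float)+c['t']; return q[:2]/q[2]*c['f']+[c['cx'],c['cy']]
def save(c,n): cv2.imwrite('pics/'+n,c['color'][:,:,::-1])
def st():
    o=bot.get_obs(); print({k:np.round(o[k],3).tolist() for k in('time','tool_pos','tcp_rot','joint_positions','contact_force','grip_width')}); return o
def go(p,yaw=None):  # shift in tool axes (m) to a world point (mm)
    o=bot.get_obs(); R=Ro.from_euler('xyz',o['tcp_rot']).as_matrix()
    print('shift',np.round(R.T@(np.array(p)-o['tool_pos'])/1000,4), 'Rtool',np.round(R,3).tolist())
E
python3 - <<'E'
from h import *
st()
for n in('scene','top'):
    c=cap(n); save(c,n+'0.png'); print(n,c['fov_y'],c['cx'],c['cy'],np.round(-c['t']@c['R']),np.round(c['R'],2).tolist())
E
```

```text
pics
{'time': 0.0, 'tool_pos': [165.815, 497.632, 194.736], 'tcp_rot': [-1.715, 1.569, -2.037], 'joint_positions': [1.103, 0.343, 1.525, -0.0, 1.275, -0.146], 'contact_force': [0.003, 0.021, -0.245], 'grip_width': 91.936}
scene 49.90044807362326 318.289951474903 202.8414579139627 [1302. 1046. 1053.] [[-0.82, 0.57, -0.01], [0.35, 0.49, -0.8], [-0.45, -0.66, -0.6]]
top 42.0421460754993 312.937354481388 198.23704647824627 [ 355.   -7. 1602.] [[-0.02, -1.0, -0.01], [-0.99, 0.02, -0.16], [0.16, 0.0, -0.99]]
```

View pics/scene0.png

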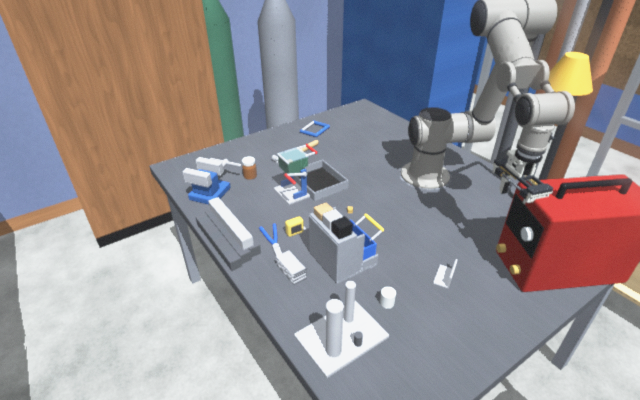

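View pics/top0.png

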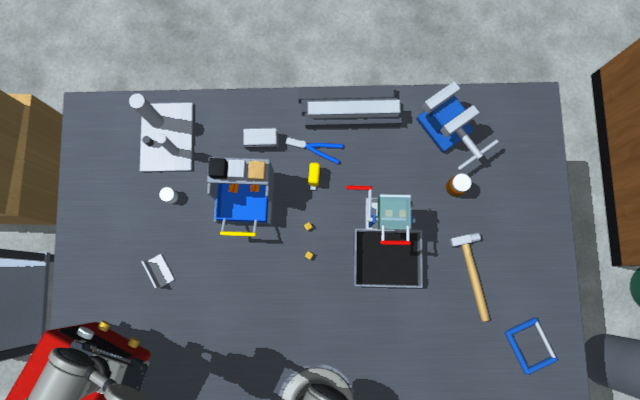

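The top view shows the station on the right: tray (388,258), lid bar (396,242), crank grip (359,188). The bin is on the left, with its handle at (238,234) and two brackets at (233,187) and (254,188). Strays are at (308,226) and (309,256). The tape is at (314,175), with the pliers just behind it. Next I measure.

```bash
cat >> h.py <<'E'
def blobs(c,m,box,amin=8):
    u0,v0,u1,v1=box; k=np.zeros(m.shape,np.uint8); k[v0:v1,u0:u1]=m[v0:v1,u0:u1]
    n,l,s,ce=cv2.connectedComponentsWithStats(k); W=pts(c); r=[]
    for i in range(1,n):
        if s[i,4]>=amin:
            q=l==i; q2=q&(c['depth']>0); P=W[q2]
            r.append((np.round(ce[i],1).tolist(),int(s[i,4]),np.round(np.median(P,0)).tolist(),np.round(np.percentile(P,[5,95],0)).tolist(),l==i))
    return r
def hsv(c): return cv2.cvtColor(c['color'],cv2.COLOR_RGB2HSV)
def mask(c,lo,hi):
    return cv2.inRange(hsv(c),np.array(lo),np.array(hi))
def rect(c,q,z):
    uv=np.argwhere(q)[:,::-1].astype(float); P=np.array([ray(c,u,v,z)[:2] for u,v in uv],np.float32)
    (x,y),(w,h),a=cv2.minAreaRect(P); 
    if w<h: w,h,a=h,w,a+90
    return np.round([x,y,w,h,a],1).tolist()   # a: long side direction deg
E
python3 - <<'E'
from h import *
c=cap('top')
red=mask(c,(0,170,90),(5,255,255))|mask(c,(175,170,90),(180,255,255))
for n,m,b,z in(('red',red,(330,160,440,260),181),('yel',mask(c,(22,150,120),(34,255,255)),(200,200,270,250),110),('orange',mask(c,(6,130,80),(21,255,255)),(210,165,330,275),20),('black',mask(c,(0,0,0),(180,255,32)),(350,225,430,290),5),('green',mask(c,(70,30,80),(95,255,255)),(360,180,430,250),178)):
    for r in blobs(c,m,b): print(n,r[:4],rect(c,r[4],z))
W=pts(c)
# tray rim: points 36..44 mm high
s=np.zeros((400,640),bool); s[225:292,350:428]=1
q=s&(abs(W[:,:,2]-40)<4)&(c['depth']>0); print('rim',q.sum(),rect(c,q,40))
# bin walls ~ 90..96
s=np.zeros((400,640),bool); s[180:228,208:275]=1
q=s&(abs(W[:,:,2]-90)<6)&(c['depth']>0); print('binwall',q.sum(),rect(c,q,92), np.median(W[q],0))
print(W[120,240],W[195,240],W[205,240])
E
```

```text
red ([358.6, 187.4], 94, [618.0, -133.0, 152.0], [[613.0, -162.0, 148.0], [622.0, -99.0, 157.0]]) [612.1, -128.7, 69.3, 8.5, 88.7]
red ([394.6, 242.2], 135, [458.0, -225.0, 186.0], [[453.0, -260.0, 4.0], [478.0, -186.0, 191.0]]) [459.1, -222.9, 81.7, 10.9, 88.8]
yel ([237.7, 233.4], 137, [498.0, 215.0, 116.0], [[493.0, 174.0, 107.0], [506.0, 264.0, 122.0]]) [498.3, 217.6, 101.0, 11.7, 86.5]
orange ([233.2, 187.4], 63, [644.0, 240.0, 46.0], [[634.0, 230.0, 37.0], [656.0, 251.0, 68.0]]) [649.7, 245.2, 24.7, 22.0, 88.7]
orange ([254.5, 187.6], 49, [643.0, 175.0, 43.0], [[633.0, 166.0, 35.0], [651.0, 187.0, 69.0]]) [646.7, 178.8, 21.9, 18.8, 88.7]
black ([359.1, 256.8], 268, [430.0, -138.0, 5.0], [[357.0, -146.0, -0.0], [501.0, -130.0, 12.0]]) [427.5, -142.5, 155.0, 21.5, 178.1]
black ([401.9, 235.1], 38, [493.0, -273.0, 6.0], [[483.0, -281.0, 1.0], [500.0, -254.0, 10.0]]) [490.0, -264.5, 33.7, 18.4, 88.8]
black ([412.7, 243.5], 99, [474.0, -303.0, 5.0], [[434.0, -314.0, -0.0], [495.0, -296.0, 11.0]]) [463.3, -304.3, 64.6, 18.4, 177.1]
green ([391.5, 212.6], 695, [544.0, -217.0, 182.0], [[500.0, -255.0, 163.0], [578.0, -183.0, 188.0]]) [539.4, -221.3, 88.4, 87.4, 87.1]
green ([409.0, 204.5], 16, [564.0, -266.0, 182.0], [[545.0, -271.0, 169.0], [575.0, -264.0, 185.0]]) [560.7, -267.5, 33.5, 4.8, 2.3]
rim 300 [427.4, -219.7, 200.6, 178.8, 87.4]
binwall 210 [583.5, 206.8, 169.8, 133.9, 92.0] [555.48505062 242.49469555  90.04141801]
[870.95305806 226.27784369   4.4081782 ] [623.41025442 221.63339286  33.28172035] [592.28983004 221.39216021  34.55649085]
```

```bash
cat >> h.py <<'E'
def plan(p,yd=None):
    """shift (tool axes, m) to world p (mm) and turn (deg) about tool x to bring tool y along world heading yd deg (mod 180)"""
    o=bot.get_obs(); R=Ro.from_euler('xyz',o['tcp_rot']).as_matrix()
    cur=np.degrees(np.arctan2(R[1,1],R[0,1])); s='shift %s ycur %.1f zax %s'%(np.round(R.T@(np.array(p)-o['tool_pos'])/1000,4).tolist(),cur,np.round(R[:,2],2).tolist())
    if yd is not None:
        d=(yd-cur+90)%180-90; s+=' turn %.1f (tool x down => turn=-yaw change)'%(-d)
    print(s,'q6',round(o['joint_positions'][5],2),'pos',np.round(o['tool_pos'],1).tolist(),'F',np.round(o['contact_force'],1).tolist(),'w',round(o['grip_width'],1),'t',o['time'])
E
python3 -c "
from h import *
plan([440,160,300],-2)
import numpy as np
o=bot.get_obs();print(np.round(Ro.from_euler('xyz',o['tcp_rot']).as_matrix(),3))"
```

```text
shift [-0.1049, -0.2339, 0.3669] ycur 71.6 zax [0.95, -0.32, -0.0] turn 73.6 (tool x down => turn=-yaw change) q6 -0.15 pos [165.9, 497.8, 194.9] F [0.2, 0.4, 0.5] w 92.4 t 0.15
[[-0.     0.316  0.949]
 [-0.001  0.949 -0.316]
 [-1.    -0.001 -0.   ]]
```

step_arm(
  targets=[
    [[-0.02, -0.02, 0.034, 7], [-0.04, -0.04, 0.068, 14], [-0.06, -0.06, 0.102, 21], [-0.08, -0.08, 0.136, 28], [-0.1, -0.1, 0.17, 35]],
  ],
  jaw=0.7,
)

```text
time: 0.57
tool_pos: [288.6, 356.3, 290.0]
tcp_rot: [-1.183, 1.569, -2.121]
contact_force: [0.2, 1.8, 0.2]
grip_width: 63.5
```

step_arm(
  targets=[
    [[0, 0.004, 0.04, 7], [0, 0.008, 0.08, 14], [0, 0.012, 0.12, 21], [0, 0.016, 0.16, 28], [0, 0.02, 0.2, 35]],
  ],
)

```text
time: 0.98
tool_pos: [423.9, 205.0, 290.0]
tcp_rot: [-0.6, 1.569, -2.155]
contact_force: [0.9, 2.0, 0.8]
grip_width: 30.5
```

step_arm(
  targets=[
    [[0, 0, 0.04, 0], [0, 0, 0.08, 0], [0, 0, 0.12, 0], [0, 0, 0.16, 0], [0, 0, 0.2, 0]],
  ],
)

```text
time: 1.4
tool_pos: [426.5, 3.2, 290.2]
tcp_rot: [-0.771, 1.569, -2.326]
contact_force: [0.9, 0.4, 0.7]
grip_width: 27.6
```

```bash
python3 -c "
from h import *
plan([459,-223,240],-2)"
```

```text
shift [0.0504, 0.029, 0.2266] ycur 0.9 zax [0.02, -1.0, 0.0] turn 2.9 (tool x down => turn=-yaw change) q6 -0.19 pos [426.5, 3.2, 290.2] F [0.9, 0.4, 0.7] w 27.6 t 1.4
```

step_arm(
  targets=[
    [[0.01, 0.006, 0.041, 1], [0.02, 0.012, 0.082, 2], [0.03, 0.018, 0.123, 3], [0.04, 0.024, 0.164, 3], [0.05, 0.029, 0.2, 3]],
  ],
)

```text
time: 1.82
tool_pos: [458.2, -197.0, 240.3]
tcp_rot: [-0.531, 1.569, -2.139]
contact_force: [0.7, 0.8, 0.5]
grip_width: 27.5
```

step_arm(
  targets=[
    [[0, 0, 0.027, 0], [0, 0, 0.027, 0], [0.01, 0, 0.027, 0], [0.02, 0, 0.027, 0], [0.02, 0, 0.027, 0]],
  ],
)

```text
time: 2.23
tool_pos: [456.1, -223.1, 218.5]
tcp_rot: [-1.834, 1.567, 2.842]
contact_force: [0.1, -0.8, -0.3]
grip_width: 27.4
```

```bash
python3 -c "
from h import *
plan([459,-223,165],-2)
c=cap('scene'); W=pts(c)
red=mask(c,(0,170,90),(5,255,255))|mask(c,(175,170,90),(180,255,255))
for r in blobs(c,red,(270,130,345,210),4): print(r[:4])
im=cv2.resize(c['color'][120:220,260:380],None,fx=6,fy=6,interpolation=cv2.INTER_CUBIC); cv2.imwrite('pics/s1.png',im[:,:,::-1])"
```

```text
shift [0.0535, 0.0031, -0.0002] ycur -2.1 zax [-0.04, -1.0, -0.0] turn -0.1 (tool x down => turn=-yaw change) q6 -0.57 pos [456.1, -223.1, 218.5] F [0.1, -0.8, -0.3] w 27.4 t 2.2333
([310.0, 148.2], 10, [463.0, -222.0, 182.0], [[460.0, -241.0, 177.0], [466.0, -207.0, 185.0]])
```

View pics/s1.png

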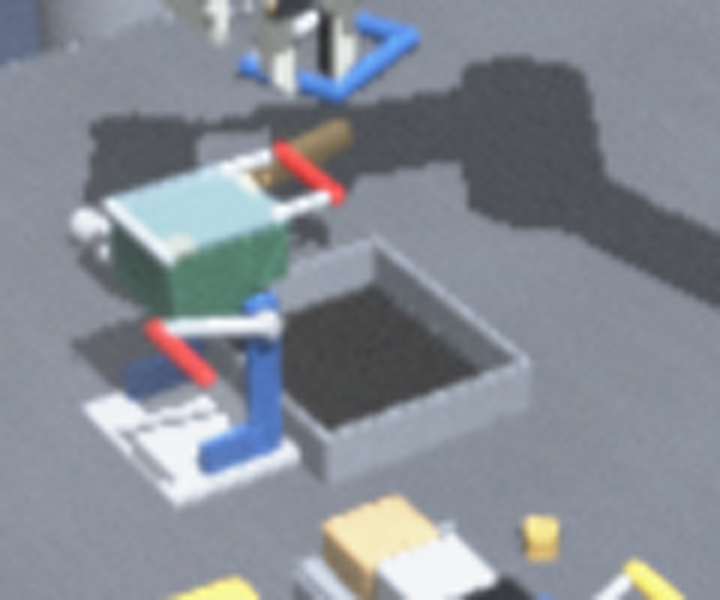

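The lid is shut, with the bar (crop 310,170) under the gripper and the crank behind. The scene camera puts the bar at x≈460, which agrees with the top view. I descend and pinch.

step_arm(
  targets=[
    [[0.01, 0.003, 0, 0], [0.02, 0.003, 0, 0], [0.03, 0.003, 0, 0], [0.042, 0.003, 0, 0], [0.053, 0.003, 0, 0]],
  ],
)

```text
time: 2.7
tool_pos: [459.8, -222.9, 166.1]
tcp_rot: [-1.561, 1.569, 3.116]
contact_force: [-0.5, -0.3, -0.3]
grip_width: 27.8
```

step_arm(
  targets=[
    [[0, 0, 0, 0], [0, 0, 0, 0], [0, 0, 0, 0], [0, 0, 0, 0], [0, 0, 0, 0]],
  ],
  jaw=1,
)

```text
time: 3.12
tool_pos: [460.2, -223.1, 166.9]
tcp_rot: [-0.834, 1.57, -2.441]
contact_force: [-0.2, -0.2, -0.6]
grip_width: 1.3
```

Run:
```python
from h import *
o=st(); 
# lid arc shifts from current grasp: hinge 130 behind bar
for th in np.arange(0,2.01,.2): print(round(th,2), 'x(up-) %.3f y %.3f'%(-.130*(np.sin(th+.023)-np.sin(.023)), .130*(np.cos(.023)-np.cos(th+.023))))
```

```text
{'time': 3.117, 'tool_pos': [460.216, -223.064, 166.856], 'tcp_rot': [-0.834, 1.57, -2.441], 'joint_positions': [-0.6, 0.343, 1.606, -0.001, 1.193, -0.564], 'contact_force': [-0.205, -0.175, -0.616], 'grip_width': 1.32}
0.0 x(up-) -0.000 y 0.000
0.2 x(up-) -0.026 y 0.003
0.4 x(up-) -0.050 y 0.011
0.6 x(up-) -0.073 y 0.024
0.8 x(up-) -0.092 y 0.042
1.0 x(up-) -0.108 y 0.062
1.2 x(up-) -0.119 y 0.086
1.4 x(up-) -0.126 y 0.111
1.6 x(up-) -0.127 y 0.137
1.8 x(up-) -0.123 y 0.162
2.0 x(up-) -0.114 y 0.187
```

The jaws shut to 1.3 mm, so they missed the bar. I'll look.

```bash
python3 -c "
from h import *
ims=[]
for n,b in(('scene',(270,100,350,180)),('top',(350,170,430,250))):
    c=cap(n); ims.append(cv2.resize(c['color'][b[1]:b[3],b[0]:b[2]],None,fx=5,fy=5,interpolation=cv2.INTER_CUBIC))
    print(n,proj(c,[460,-223,167]),proj(c,[460,-223,181]))
cv2.imwrite('pics/s2.png',np.hstack(ims)[:,:,::-1])"
```

```text
scene [310.53244011 150.95959933] [310.47190207 147.94912994]
top [394.26949027 242.05440098] [395.02583624 241.66368805]
```

View pics/s2.png

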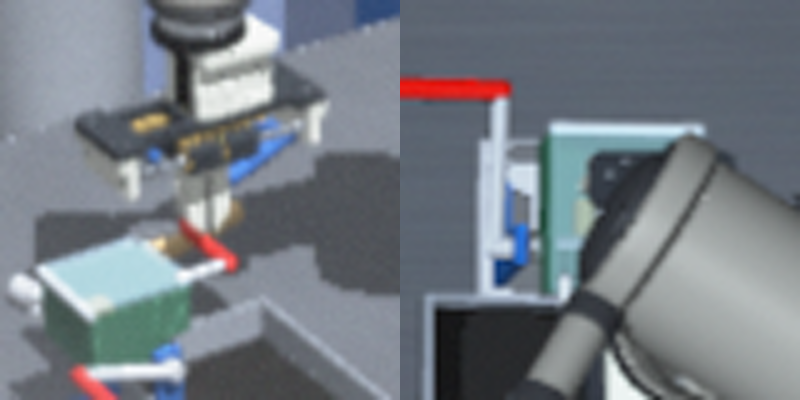

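```bash
python3 -c "
from h import *
c=cap('scene'); W=pts(c)
for v in range(136,158):
    print(v,[(u,c['color'][v,u].tolist(),np.round(W[v,u]).astype(int).tolist()) for u in (308,310,312,314)])
st()
"
```

```text
136 [(308, [135, 139, 134], [477, -213, 245]), (310, [129, 132, 129], [466, -216, 240]), (312, [115, 118, 116], [457, -215, 238]), (314, [138, 142, 141], [453, -207, 240])]
137 [(308, [138, 143, 139], [479, -211, 242]), (310, [131, 134, 131], [465, -217, 235]), (312, [121, 124, 124], [457, -214, 234]), (314, [143, 147, 144], [449, -213, 232])]
138 [(308, [142, 145, 141], [477, -213, 236]), (310, [132, 137, 134], [469, -212, 234]), (312, [121, 126, 123], [458, -214, 230]), (314, [169, 175, 170], [450, -211, 229])]
139 [(308, [142, 144, 142], [479, -210, 234]), (310, [142, 147, 144], [467, -215, 228]), (312, [140, 143, 141], [458, -213, 226]), (314, [220, 223, 220], [451, -210, 224])]
140 [(308, [151, 155, 150], [476, -216, 226]), (310, [195, 200, 196], [472, -207, 228]), (312, [164, 171, 167], [454, -220, 217]), (314, [229, 232, 228], [450, -212, 219])]
141 [(308, [195, 202, 198], [477, -214, 222]), (310, [219, 223, 219], [469, -212, 221]), (312, [172, 177, 174], [459, -213, 217]), (314, [226, 228, 224], [448, -215, 213])]
142 [(308, [208, 213, 209], [480, -210, 221]), (310, [221, 225
[... 2134 characters left out ...]
224], [496, -188, 178]), (310, [170, 176, 188], [324, -433, 0]), (312, [131, 135, 145], [315, -430, -2]), (314, [121, 125, 133], [307, -424, -2])]
156 [(308, [135, 148, 159], [501, -179, 179]), (310, [117, 123, 131], [329, -427, -1]), (312, [133, 138, 150], [321, -420, -1]), (314, [136, 141, 152], [315, -413, 1])]
157 [(308, [96, 112, 113], [497, -186, 170]), (310, [90, 93, 99], [335, -417, 0]), (312, [114, 119, 127], [327, -412, 0]), (314, [139, 145, 155], [311, -418, -9])]
{'time': 3.267, 'tool_pos': [459.945, -222.996, 166.5], 'tcp_rot': [-1.308, 1.569, -2.915], 'joint_positions': [-0.601, 0.343, 1.607, -0.001, 1.193, -0.564], 'contact_force': [-0.369, -0.398, -0.334], 'grip_width': 0.62}
```

step_arm(
  targets=[
    [[-0.02, 0, 0, 0], [-0.04, 0, 0, 0], [-0.06, 0, 0, 0], [-0.08, 0, 0, 0], [-0.08, 0, 0, 0]],
  ],
  jaw=0.68,
)

```text
time: 3.68
tool_pos: [461.7, -224.1, 250.7]
tcp_rot: [0.833, 1.564, -0.774]
contact_force: [0.0, -0.5, 0.4]
grip_width: 27.5
```

```bash
python3 -c "
from h import *
c=cap('scene'); W=pts(c); o=st(); p=np.array(o['tool_pos'])
q=(np.hypot(W[:,:,0]-p[0],W[:,:,1]-p[1])<45)&(W[:,:,2]>200)&(c['depth']>0)
P=W[q]; uv=np.argwhere(q)
for v in range(uv[:,0].min(),uv[:,0].max()+1):
    s=P[uv[:,0]==v]
    if len(s): print(v,len(s),'x',np.round(s[:,0].min()),np.round(s[:,0].max()),'y',np.round(np.median(s[:,1])),'z',np.round(np.median(s[:,2])))
print('tip proj',proj(c,p))
"
```

```text
{'time': 3.733, 'tool_pos': [461.008, -223.602, 248.546], 'tcp_rot': [0.694, 1.567, -0.913], 'joint_positions': [-0.6, 0.279, 1.465, -0.001, 1.393, -0.564], 'contact_force': [-0.919, -0.028, -0.674], 'grip_width': 28.704}
25 2 x 430.0 437.0 y -256.0 z 645.0
26 4 x 426.0 447.0 y -256.0 z 642.0
27 7 x 432.0 454.0 y -256.0 z 640.0
28 12 x 423.0 456.0 y -243.0 z 639.0
29 13 x 423.0 464.0 y -238.0 z 639.0
30 16 x 418.0 469.0 y -228.0 z 638.0
31 17 x 429.0 474.0 y -219.0 z 638.0
32 19 x 427.0 483.0 y -212.0 z 638.0
33 14 x 419.0 489.0 y -211.0 z 635.0
34 8 x 429.0 492.0 y -210.0 z 629.0
35 7 x 419.0 497.0 y -217.0 z 626.0
36 4 x 426.0 497.0 y -215.0 z 622.0
37 3 x 433.0 496.0 y -231.0 z 618.0
38 2 x 425.0 491.0 y -225.0 z 613.0
39 1 x 429.0 429.0 y -197.0 z 611.0
55 1 x 426.0 426.0 y -201.0 z 555.0
56 1 x 436.0 436.0 y -188.0 z 557.0
57 3 x 430.0 501.0 y -195.0 z 554.0
58 4 x 439.0 502.0 y -206.0 z 552.0
59 5 x 434.0 501.0 y -196.0 z 548.0
60 9 x 434.0 500.0 y -197.0 z 545.0
61 15 x 434.0 498.0 y -197.0 z 544.0
62 21 x 436.0 502.0 y -194.0 z 541.0
63 21 x 435.0 498.0 y -195.0 z 538.0
64 20
[... 1724 characters left out ...]
6.0 y -194.0 z 358.0
111 11 x 442.0 504.0 y -205.0 z 348.0
112 11 x 428.0 503.0 y -214.0 z 336.0
113 10 x 429.0 490.0 y -213.0 z 333.0
114 10 x 434.0 505.0 y -212.0 z 330.0
115 11 x 433.0 504.0 y -213.0 z 328.0
116 12 x 436.0 496.0 y -216.0 z 326.0
117 13 x 436.0 497.0 y -216.0 z 325.0
118 13 x 434.0 494.0 y -215.0 z 319.0
119 13 x 437.0 497.0 y -214.0 z 313.0
120 12 x 433.0 497.0 y -216.0 z 308.0
121 12 x 432.0 493.0 y -217.0 z 304.0
122 12 x 435.0 494.0 y -215.0 z 299.0
123 11 x 439.0 493.0 y -215.0 z 299.0
124 11 x 437.0 495.0 y -217.0 z 295.0
125 7 x 446.0 495.0 y -216.0 z 291.0
126 3 x 483.0 488.0 y -211.0 z 291.0
127 2 x 482.0 487.0 y -211.0 z 287.0
tip proj [309.87496507 133.01634028]
```

The fingertips show about 33 mm higher in the depth image than the reported TCP z. In xy they agree. I'll go lower and check force and view.

step_arm(
  targets=[
    [[0.03, 0, 0, 0], [0.06, -0.001, 0, 0], [0.08, -0.001, 0, 0], [0.09, -0.001, 0, 0], [0.098, -0.001, 0, 0]],
  ],
)

```text
time: 4.15
tool_pos: [459.5, -223.4, 148.7]
tcp_rot: [0.028, 1.569, -1.579]
contact_force: [0.7, 0.0, 0.6]
grip_width: 29.4
```

step_arm(
  targets=[
    [[0.004, 0, 0, 0], [0.008, 0, 0, 0], [0.012, 0, 0, 0], [0.014, 0, 0, 0], [0.014, 0, 0, 0]],
  ],
)

```text
time: 4.57
tool_pos: [459.6, -223.5, 134.9]
tcp_rot: [0.232, 1.569, -1.375]
contact_force: [-0.3, -0.3, 0.5]
grip_width: 29.5
```

step_arm(
  targets=[
    [[0, 0, 0, 0], [0, 0, 0, 0], [0, 0, 0, 0], [0, 0, 0, 0], [0, 0, 0, 0]],
  ],
  jaw=1,
)

```text
time: 4.98
tool_pos: [458.0, -223.5, 135.1]
tcp_rot: [-1.047, 1.568, -2.654]
contact_force: [-5.2, -0.6, 4.0]
grip_width: 10.7
```

Gripped, opening 10.7 mm. Swinging the lid back.

step_arm(
  targets=[
    [[-0.013, 0.001, 0, 0], [-0.026, 0.003, 0, 0], [-0.038, 0.007, 0, 0], [-0.05, 0.011, 0, 0], [-0.062, 0.017, 0, 0]],
  ],
)

```text
time: 5.4
tool_pos: [473.6, -224.1, 197.0]
tcp_rot: [-1.345, 1.564, -2.952]
contact_force: [-3.6, -2.4, -3.7]
grip_width: 11.0
```

```bash
python3 -c "
from h import *
st()
c=cap('scene')
red=mask(c,(0,120,90),(5,255,255))|mask(c,(175,120,90),(180,255,255))
for r in blobs(c,red,(270,110,345,165),4): print(r[:4])
"
```

```text
{'time': 5.4, 'tool_pos': [473.613, -224.13, 196.979], 'tcp_rot': [-1.345, 1.564, -2.952], 'joint_positions': [-0.585, 0.342, 1.519, -0.005, 1.285, -0.547], 'contact_force': [-3.593, -2.431, -3.704], 'grip_width': 11.018}
([310.1, 138.4], 17, [478.0, -198.0, 243.0], [[474.0, -213.0, 236.0], [481.0, -180.0, 246.0]])
```

step_arm(
  targets=[
    [[-0.011, 0.007, 0, 0], [-0.021, 0.015, 0, 0], [-0.03, 0.024, 0, 0], [-0.039, 0.034, 0, 0], [-0.046, 0.045, 0, 0]],
  ],
)

```text
time: 5.87
tool_pos: [518.2, -226.3, 246.7]
tcp_rot: [-1.099, 1.562, -2.707]
contact_force: [-10.7, 0.1, 11.0]
grip_width: 10.7
```

step_arm(
  targets=[
    [[-0.006, 0.012, 0, 0], [-0.011, 0.024, 0, 0], [-0.015, 0.036, 0, 0], [-0.018, 0.049, 0, 0], [-0.019, 0.062, 0, 0]],
  ],
)

```text
time: 6.28
tool_pos: [580.5, -229.2, 266.4]
tcp_rot: [-0.903, 1.562, -2.511]
contact_force: [-2.5, -2.2, 1.4]
grip_width: 10.9
```

```bash
python3 -c "
from h import *
plan([588-130*np.cos(1.923),-228,112+130*np.sin(1.923)])
"
```

```text
shift [0.032, 0.0525, -0.0034] ycur -2.2 zax [-0.04, -1.0, 0.01] q6 -0.46 pos [580.5, -229.2, 266.4] F [-2.5, -2.2, 1.4] w 10.9 t 6.2833
```

step_arm(
  targets=[
    [[0, 0.013, 0, 0], [0.001, 0.026, 0, 0], [0.004, 0.039, 0, 0], [0.008, 0.05, 0, 0], [0.01, 0.055, 0, 0]],
  ],
)

```text
time: 6.7
tool_pos: [636.8, -231.9, 256.0]
tcp_rot: [-0.637, 1.562, -2.245]
contact_force: [0.0, -1.2, 2.0]
grip_width: 10.7
```

step_arm(
  targets=[
    [[0, 0, 0, 0], [0, 0, 0, 0], [0, 0, 0, 0], [0, 0, 0, 0], [0, 0, 0, 0]],
  ],
  jaw=0.6,
)

```text
time: 7.12
tool_pos: [636.5, -231.8, 256.2]
tcp_rot: [-0.644, 1.562, -2.252]
contact_force: [1.3, 0.5, -0.1]
grip_width: 35.6
```

step_arm(
  targets=[
    [[-0.02, 0.012, 0, 0], [-0.04, 0.024, 0, 0], [-0.06, 0.036, 0, 0], [-0.08, 0.036, 0, 0], [-0.08, 0.036, 0, 0]],
  ],
)

```text
time: 7.53
tool_pos: [673.8, -232.9, 340.3]
tcp_rot: [0.159, 1.561, -1.449]
contact_force: [-0.9, 0.1, 0.4]
grip_width: 36.8
```

```bash
python3 -c "
from h import *
st()
c=cap('scene'); t=cap('top')
red=mask(c,(0,120,90),(5,255,255))|mask(c,(175,120,90),(180,255,255))
for r in blobs(c,red,(260,70,345,205),4): print(r[:4])
ims=[cv2.resize(x['color'][b[1]:b[3],b[0]:b[2]],None,fx=4,fy=4,interpolation=cv2.INTER_CUBIC) for x,b in((c,(250,80,350,200)),(t,(340,150,440,270)))]
cv2.imwrite('pics/s3.png',np.hstack(ims)[:,:,::-1])
"
```

```text
{'time': 7.533, 'tool_pos': [673.827, -232.922, 340.345], 'tcp_rot': [0.159, 1.561, -1.449], 'joint_positions': [-0.436, 0.723, 0.495, -0.009, 1.918, -0.402], 'contact_force': [-0.861, 0.143, 0.388], 'grip_width': 36.755}
([264.8, 137.6], 39, [660.0, -225.0, 291.0], [[655.0, -263.0, 283.0], [662.0, -190.0, 294.0]])
([289.7, 178.7], 39, [621.0, -127.0, 148.0], [[517.0, -329.0, 0.0], [625.0, -97.0, 153.0]])
```

View pics/s3.png

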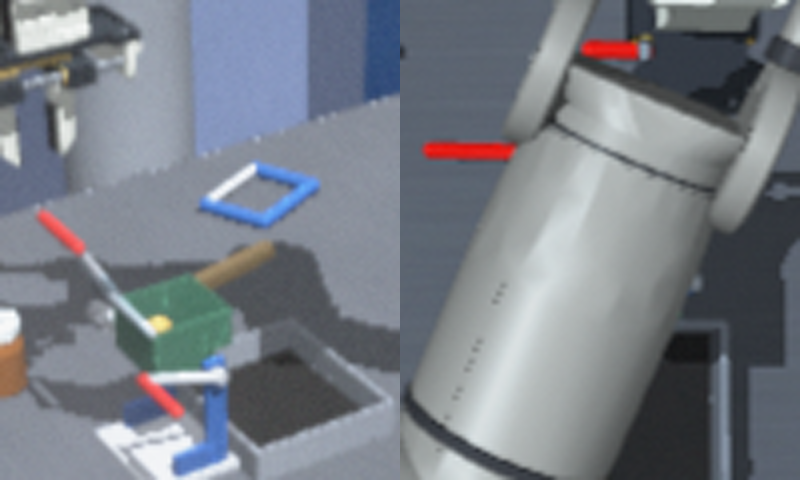

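The lid is fully back: bar at (660,-225,291), open box with brass showing. Next the crank, at about (617,-131,147).

step_arm(
  targets=[
    [[0, -0.015, -0.025, 0], [0, -0.03, -0.05, 0], [0, -0.045, -0.075, 0], [0, -0.06, -0.1, 0], [0, -0.06, -0.1, 0]],
  ],
)

```text
time: 8.05
tool_pos: [613.5, -125.8, 335.5]
tcp_rot: [-0.961, 1.562, -2.566]
contact_force: [-1.0, -0.1, 0.6]
grip_width: 36.6
```

step_arm(
  targets=[
    [[0.04, 0, 0, 0], [0.08, 0, 0, 0], [0.12, 0, 0, 0], [0.15, 0, 0, 0], [0.15, 0, 0, 0]],
  ],
)

```text
time: 8.47
tool_pos: [607.5, -125.4, 177.1]
tcp_rot: [-1.544, 1.549, 3.134]
contact_force: [-0.5, -0.1, -0.5]
grip_width: 36.8
```

```bash
python3 -c "
from h import *
plan([617,-131,99],-2)
"
```

```text
shift [0.0779, 0.0114, 0.0052] ycur -2.0 zax [-0.03, -1.0, 0.0] turn 0.0 (tool x down => turn=-yaw change) q6 -0.29 pos [607.5, -125.4, 177.1] F [-0.5, -0.1, -0.5] w 36.8 t 8.4667
```

step_arm(
  targets=[
    [[0.015, 0.011, 0.005, 0], [0.03, 0.011, 0.005, 0], [0.045, 0.011, 0.005, 0], [0.06, 0.011, 0.005, 0], [0.076, 0.011, 0.005, 0]],
  ],
)

```text
time: 8.88
tool_pos: [617.2, -131.4, 101.8]
tcp_rot: [-1.506, 1.551, -3.112]
contact_force: [-0.4, 0.6, 0.2]
grip_width: 37.0
```

step_arm(
  targets=[
    [[0, 0, 0, 0], [0, 0, 0, 0], [0, 0, 0, 0], [0, 0, 0, 0], [0, 0, 0, 0]],
  ],
  jaw=1,
)

```text
time: 9.3
tool_pos: [617.4, -131.8, 103.5]
tcp_rot: [-1.456, 1.552, -3.062]
contact_force: [-3.6, 1.1, 4.2]
grip_width: 11.1
```

```bash
python3 -c "
from h import *
st()
a0=.304
for th in np.arange(0,2.2,.1): print(round(th,1),'up %.1f fwd %.1f'%(90*(np.sin(a0+th)-np.sin(a0)),90*(np.cos(a0)-np.cos(a0+th))))
"
```

```text
{'time': 9.3, 'tool_pos': [617.429, -131.77, 103.549], 'tcp_rot': [-1.456, 1.552, -3.062], 'joint_positions': [-0.327, 0.624, 1.317, -0.008, 1.218, -0.29], 'contact_force': [-3.64, 1.056, 4.214], 'grip_width': 11.141}
0.0 up 0.0 fwd 0.0
0.1 up 8.4 fwd 3.1
0.2 up 16.5 fwd 7.1
0.3 up 24.2 fwd 11.8
0.4 up 31.3 fwd 17.3
0.5 up 37.9 fwd 23.4
0.6 up 43.8 fwd 30.2
0.7 up 49.0 fwd 37.5
0.8 up 53.4 fwd 45.4
0.9 up 57.1 fwd 53.6
1.0 up 59.9 fwd 62.1
1.1 up 61.8 fwd 70.9
1.2 up 62.9 fwd 79.9
1.3 up 63.0 fwd 88.9
1.4 up 62.3 fwd 97.8
1.5 up 60.6 fwd 106.7
1.6 up 58.1 fwd 115.3
1.7 up 54.7 fwd 123.7
1.8 up 50.6 fwd 131.6
1.9 up 45.6 fwd 139.1
2.0 up 39.9 fwd 146.1
2.1 up 33.6 fwd 152.5
```

step_arm(
  targets=[
    [[-0.0084, -0.003, 0, 0], [-0.0165, -0.007, 0, 0], [-0.024, -0.012, 0, 0], [-0.031, -0.017, 0, 0], [-0.038, -0.023, 0, 0]],
  ],
)

```text
time: 9.72
tool_pos: [595.2, -130.8, 143.1]
tcp_rot: [-1.448, 1.554, -3.053]
contact_force: [3.1, 0.4, -4.6]
grip_width: 10.7
```

step_arm(
  targets=[
    [[-0.006, -0.007, 0, 0], [-0.011, -0.014, 0, 0], [-0.0155, -0.022, 0, 0], [-0.019, -0.03, 0, 0], [-0.022, -0.039, 0, 0]],
  ],
)

```text
time: 10.13
tool_pos: [558.0, -129.2, 168.2]
tcp_rot: [-1.333, 1.56, -2.938]
contact_force: [4.5, 2.6, 3.9]
grip_width: 10.6
```

```bash
cat >> h.py <<'E'
def crank(ths,P0=(617.4,-131.8,103.0)):
    o=bot.get_obs(); R=Ro.from_euler('xyz',o['tcp_rot']).as_matrix(); a0=.304; e=np.array([np.cos(.036),-np.sin(.036),0])
    for th in ths:
        p=np.array(P0)-e*90*(np.cos(a0)-np.cos(a0+th))+[0,0,90*(np.sin(a0+th)-np.sin(a0))]
        print(round(th,2),np.round(R.T@(p-o['tool_pos'])/1000,4).tolist())
E
python3 -c "
from h import *
st(); crank([.9,1,1.1,1.2,1.3,1.4,1.5])
c=cap('scene')
red=mask(c,(0,120,90),(5,255,255))|mask(c,(175,120,90),(180,255,255))
for r in blobs(c,red,(250,70,350,205),4): print(r[:4])
"
```

```text
{'time': 10.133, 'tool_pos': [557.952, -129.178, 168.246], 'tcp_rot': [-1.333, 1.56, -2.938], 'joint_positions': [-0.358, 0.457, 1.422, -0.006, 1.272, -0.322], 'contact_force': [4.504, 2.614, 3.901], 'grip_width': 10.613}
0.9 [0.0081, 0.006, 0.0005]
1 [0.0054, -0.0026, 0.0005]
1.1 [0.0036, -0.0114, 0.0005]
1.2 [0.0026, -0.0203, 0.0004]
1.3 [0.0025, -0.0293, 0.0004]
1.4 [0.0034, -0.0383, 0.0004]
1.5 [0.0051, -0.0471, 0.0004]
([305.2, 162.5], 23, [562.0, -106.0, 207.0], [[552.0, -130.0, 201.0], [566.0, -91.0, 213.0]])
```

step_arm(
  targets=[
    [[0.003, -0.011, 0, 0], [0.003, -0.02, 0, 0], [0.003, -0.029, 0, 0], [0.004, -0.038, 0, 0], [0.006, -0.047, 0, 0]],
  ],
)

```text
time: 10.6
tool_pos: [509.7, -127.1, 166.4]
tcp_rot: [-1.167, 1.563, -2.772]
contact_force: [0.7, 3.2, 7.0]
grip_width: 11.0
```

```bash
python3 -c "
from h import *
st(); crank([1.5,1.6,1.7,1.8,1.9,2.0,2.05])
c=cap('scene')
red=mask(c,(0,120,90),(5,255,255))|mask(c,(175,120,90),(180,255,255))
for r in blobs(c,red,(250,70,350,205),4): print(r[:4])
"
```

```text
{'time': 10.6, 'tool_pos': [509.693, -127.082, 166.352], 'tcp_rot': [-1.167, 1.563, -2.772], 'joint_positions': [-0.387, 0.372, 1.563, -0.006, 1.212, -0.35], 'contact_force': [0.688, 3.241, 6.96], 'grip_width': 10.962}
1.5 [0.0027, 0.0012, 0.0008]
1.6 [0.0053, -0.0075, 0.0008]
1.7 [0.0087, -0.0158, 0.0008]
1.8 [0.013, -0.0237, 0.0008]
1.9 [0.018, -0.0312, 0.0007]
2.0 [0.0237, -0.0381, 0.0007]
2.05 [0.0268, -0.0414, 0.0007]
([316.3, 158.8], 21, [514.0, -100.0, 208.0], [[509.0, -122.0, 201.0], [519.0, -91.0, 213.0]])
```

step_arm(
  targets=[
    [[0.006, -0.008, 0, 0], [0.009, -0.016, 0, 0], [0.014, -0.024, 0, 0], [0.019, -0.031, 0, 0], [0.025, -0.038, 0, 0]],
  ],
)

```text
time: 11.07
tool_pos: [468.6, -125.2, 141.6]
tcp_rot: [-1.326, 1.56, -2.931]
contact_force: [2.4, 4.1, -0.2]
grip_width: 10.9
```

step_arm(
  targets=[
    [[0.003, -0.003, 0, 0], [0.003, -0.003, 0, 0], [0.003, -0.003, 0, 0], [0.003, -0.003, 0, 0], [0.003, -0.003, 0, 0]],
  ],
)

```text
time: 11.48
tool_pos: [465.5, -125.0, 138.8]
tcp_rot: [-1.338, 1.56, -2.943]
contact_force: [3.9, 1.4, -3.7]
grip_width: 11.0
```

```bash
python3 -c "
from h import *
st(); crank([2.05,1.9,1.8])
c=cap('scene'); t=cap('top')
red=mask(c,(0,120,90),(5,255,255))|mask(c,(175,120,90),(180,255,255))
for r in blobs(c,red,(250,70,370,205),4): print(r[:4])
ims=[cv2.resize(x['color'][b[1]:b[3],b[0]:b[2]],None,fx=4,fy=4,interpolation=cv2.INTER_CUBIC) for x,b in((c,(270,110,370,210)),(t,(345,200,445,300)))]
cv2.imwrite('pics/s4.png',np.hstack(ims)[:,:,::-1])
"
```

```text
{'time': 11.483, 'tool_pos': [465.503, -125.011, 138.815], 'tcp_rot': [-1.338, 1.56, -2.943], 'joint_positions': [-0.417, 0.326, 1.717, -0.007, 1.107, -0.38], 'contact_force': [3.878, 1.384, -3.657], 'grip_width': 10.961}
2.05 [-0.001, 0.0027, 0.0013]
1.9 [-0.0099, 0.0128, 0.0014]
1.8 [-0.015, 0.0203, 0.0014]
([340.5, 147.5], 31, [321.0, -203.0, 147.0], [[243.0, -312.0, 70.0], [381.0, -129.0, 198.0]])
([325.9, 161.4], 18, [470.0, -102.0, 182.0], [[442.0, -149.0, 147.0], [471.0, -90.0, 187.0]])
```

View pics/s4.png

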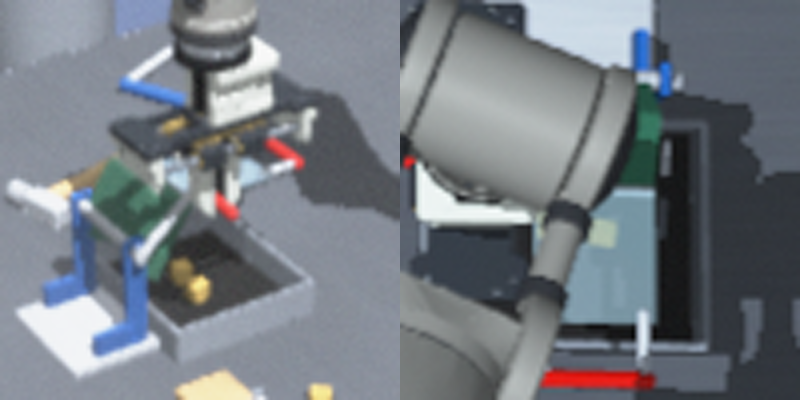

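Box tipped, lid back, brass in the tray. I dwell briefly and then swing back.

step_arm(
  targets=[
    [[0, 0, 0, 0], [0, 0, 0, 0], [0, 0, 0, 0], [0, 0, 0, 0], [0, 0, 0, 0]],
  ],
)

```text
time: 12.0
tool_pos: [465.5, -125.0, 138.8]
tcp_rot: [-1.342, 1.56, -2.947]
contact_force: [3.0, 1.4, -3.0]
grip_width: 10.8
```

```bash
python3 -c "
from h import *
st(); crank([1.95,1.85,1.75,1.65,1.55]); print(); crank([1.45,1.35,1.25,1.15,1.05])
"
```

```text
{'time': 12.0, 'tool_pos': [465.495, -125.01, 138.817], 'tcp_rot': [-1.342, 1.56, -2.947], 'joint_positions': [-0.417, 0.327, 1.717, -0.007, 1.107, -0.38], 'contact_force': [2.979, 1.387, -2.973], 'grip_width': 10.825}
1.95 [-0.0071, 0.0093, 0.0014]
1.85 [-0.0125, 0.0165, 0.0014]
1.75 [-0.0172, 0.0242, 0.0014]
1.65 [-0.021, 0.0323, 0.0014]
1.55 [-0.0241, 0.0408, 0.0014]

1.45 [-0.0262, 0.0495, 0.0015]
1.35 [-0.0275, 0.0584, 0.0015]
1.25 [-0.0279, 0.0674, 0.0015]
1.15 [-0.0274, 0.0764, 0.0015]
1.05 [-0.026, 0.0853, 0.0015]
```

step_arm(
  targets=[
    [[-0.007, 0.009, 0, 0], [-0.0125, 0.0165, 0, 0], [-0.017, 0.024, 0, 0], [-0.021, 0.032, 0, 0], [-0.024, 0.041, 0.001, 0]],
  ],
)

```text
time: 12.42
tool_pos: [502.6, -126.7, 163.4]
tcp_rot: [-1.494, 1.552, -3.099]
contact_force: [-12.2, 6.1, 12.9]
grip_width: 10.9
```

step_arm(
  targets=[
    [[-0.002, 0.009, 0, 0], [-0.003, 0.0175, 0, 0], [-0.004, 0.0265, 0, 0], [-0.003, 0.0355, 0, 0], [-0.002, 0.0445, 0, 0]],
  ],
)

```text
time: 12.83
tool_pos: [545.6, -128.8, 165.5]
tcp_rot: [-1.446, 1.548, -3.051]
contact_force: [-4.9, -1.3, 3.5]
grip_width: 11.2
```

```bash
python3 -c "
from h import *
st(); crank([.95,.85,.75,.65,.55,.5,.4,.3,.2,.1,0])
"
```

```text
{'time': 12.833, 'tool_pos': [545.632, -128.829, 165.55], 'tcp_rot': [-1.446, 1.548, -3.051], 'joint_positions': [-0.362, 0.445, 1.45, -0.01, 1.267, -0.325], 'contact_force': [-4.868, -1.287, 3.514], 'grip_width': 11.205}
0.95 [0.0037, 0.0141, 0.0004]
0.85 [0.0067, 0.0225, 0.0004]
0.75 [0.0106, 0.0307, 0.0004]
0.65 [0.0152, 0.0384, 0.0004]
0.55 [0.0206, 0.0456, 0.0004]
0.5 [0.0236, 0.0489, 0.0004]
0.4 [0.03, 0.0552, 0.0004]
0.3 [0.037, 0.0609, 0.0004]
0.2 [0.0446, 0.0658, 0.0004]
0.1 [0.0526, 0.0699, 0.0004]
0 [0.0609, 0.0732, 0.0004]
```

step_arm(
  targets=[
    [[0.004, 0.014, 0, 0], [0.007, 0.0225, 0, 0], [0.0105, 0.031, 0, 0], [0.015, 0.038, 0, 0], [0.0205, 0.0455, 0, 0]],
  ],
)

```text
time: 13.25
tool_pos: [590.7, -131.1, 143.7]
tcp_rot: [-1.407, 1.547, -3.012]
contact_force: [-3.6, -3.4, 1.7]
grip_width: 10.9
```

step_arm(
  targets=[
    [[0.009, 0.009, 0, 0], [0.016, 0.015, 0, 0], [0.024, 0.02, 0, 0], [0.032, 0.024, 0, 0], [0.038, 0.027, 0, 0]],
  ],
)

```text
time: 13.67
tool_pos: [616.7, -132.4, 103.5]
tcp_rot: [-1.408, 1.546, -3.013]
contact_force: [-3.8, -2.9, 0.5]
grip_width: 11.0
```

step_arm(
  targets=[
    [[0, 0, 0, 0], [0, 0, 0, 0], [0, 0, 0, 0], [0, 0, 0, 0], [0, 0, 0, 0]],
  ],
  jaw=0.6,
)

```text
time: 14.08
tool_pos: [617.0, -132.2, 104.1]
tcp_rot: [-1.402, 1.547, -3.007]
contact_force: [-0.4, 0.2, -0.4]
grip_width: 35.8
```

step_arm(
  targets=[
    [[-0.04, 0, 0, 0], [-0.08, 0, 0, 0], [-0.12, 0, 0, 0], [-0.16, 0, 0, 0], [-0.2, 0, 0, 0]],
  ],
)

```text
time: 14.5
tool_pos: [621.4, -131.1, 306.7]
tcp_rot: [-1.393, 1.548, -2.997]
contact_force: [1.9, -0.3, -0.5]
grip_width: 36.7
```

```bash
python3 -c "
from h import *
st(); plan([660,-225,320],-2)
c=cap('scene')
red=mask(c,(0,120,90),(5,255,255))|mask(c,(175,120,90),(180,255,255))
for r in blobs(c,red,(250,70,370,205),4): print(r[:4])
"
```

```text
{'time': 14.5, 'tool_pos': [621.36, -131.138, 306.703], 'tcp_rot': [-1.393, 1.548, -2.997], 'joint_positions': [-0.323, 0.529, 0.93, -0.01, 1.703, -0.291], 'contact_force': [1.885, -0.304, -0.477], 'grip_width': 36.663}
shift [-0.0139, 0.0415, 0.0926] ycur -1.9 zax [-0.03, -1.0, 0.0] turn 0.1 (tool x down => turn=-yaw change) q6 -0.29 pos [621.4, -131.1, 306.7] F [1.9, -0.3, -0.5] w 36.7 t 14.5
([264.7, 137.6], 30, [660.0, -224.0, 291.0], [[655.0, -264.0, 287.0], [663.0, -192.0, 293.0]])
([289.7, 178.7], 39, [621.0, -124.0, 148.0], [[520.0, -325.0, 3.0], [626.0, -96.0, 152.0]])
```

step_arm(
  targets=[
    [[-0.014, 0.01, 0.025, 0], [-0.014, 0.02, 0.05, 0], [-0.014, 0.03, 0.075, 0], [-0.014, 0.038, 0.097, 0], [-0.014, 0.038, 0.097, 0]],
  ],
)

```text
time: 14.97
tool_pos: [658.7, -234.3, 328.6]
tcp_rot: [-0.834, 1.558, -2.442]
contact_force: [0.0, -0.9, -0.5]
grip_width: 36.9
```

step_arm(
  targets=[
    [[0.015, 0, 0, 0], [0.03, 0, 0, 0], [0.045, 0, 0, 0], [0.055, 0, 0, 0], [0.065, 0, 0, 0]],
  ],
)

```text
time: 15.38
tool_pos: [657.8, -234.0, 262.9]
tcp_rot: [-0.893, 1.558, -2.501]
contact_force: [-0.2, 0.5, -0.2]
grip_width: 36.7
```

```bash
cat >> h.py <<'E'
def lid(ths,z0=132.):
    o=bot.get_obs(); R=Ro.from_euler('xyz',o['tcp_rot']).as_matrix(); e=np.array([np.cos(.036),-np.sin(.036),0]); H=np.array([588,-227.5,z0])
    for th in ths:
        p=H-e*130*np.cos(th+.023)+[0,0,130*np.sin(th+.023)]
        print(round(th,2),np.round(R.T@(p-o['tool_pos'])/1000,4).tolist())
E
python3 -c "
from h import *
st(); lid([2.1])
"
```

```text
{'time': 15.383, 'tool_pos': [657.772, -234.021, 262.868], 'tcp_rot': [-0.893, 1.558, -2.501], 'joint_positions': [-0.446, 0.67, 0.799, -0.012, 1.679, -0.41], 'contact_force': [-0.158, 0.49, -0.154], 'grip_width': 36.692}
2.1 [0.0202, -0.0016, -0.0042]
```

step_arm(
  targets=[
    [[0.01, -0.001, -0.004, 0], [0.02, -0.001, -0.004, 0], [0.02, -0.001, -0.004, 0], [0.02, -0.001, -0.004, 0], [0.02, -0.001, -0.004, 0]],
  ],
)

```text
time: 15.8
tool_pos: [657.0, -230.0, 243.9]
tcp_rot: [-0.793, 1.559, -2.401]
contact_force: [-0.3, -0.5, 0.6]
grip_width: 36.7
```

step_arm(
  targets=[
    [[0, 0, 0, 0], [0, 0, 0, 0], [0, 0, 0, 0], [0, 0, 0, 0], [0, 0, 0, 0]],
  ],
  jaw=1,
)

```text
time: 16.22
tool_pos: [655.9, -230.0, 244.1]
tcp_rot: [-0.92, 1.557, -2.529]
contact_force: [-5.3, 1.0, 0.6]
grip_width: 11.0
```

```bash
python3 -c "
from h import *
st(); lid([2.1,2,1.9,1.8,1.7,1.6,1.5,1.4,1.3,1.2,1.1,1.0])
"
```

```text
{'time': 16.217, 'tool_pos': [655.917, -229.992, 244.08], 'tcp_rot': [-0.92, 1.557, -2.529], 'joint_positions': [-0.441, 0.665, 0.857, -0.012, 1.627, -0.404], 'contact_force': [-5.339, 1.007, 0.588], 'grip_width': 10.954}
2.1 [0.0014, 0.0002, -0.0001]
2 [-0.0047, -0.0112, 0.0]
1.9 [-0.0097, -0.0232, 0.0001]
1.8 [-0.0134, -0.0357, 0.0001]
1.7 [-0.0159, -0.0484, 0.0002]
1.6 [-0.0171, -0.0614, 0.0002]
1.5 [-0.0169, -0.0744, 0.0002]
1.4 [-0.0155, -0.0873, 0.0002]
1.3 [-0.0128, -0.1, 0.0002]
1.2 [-0.0089, -0.1124, 0.0002]
1.1 [-0.0037, -0.1243, 0.0002]
1.0 [0.0026, -0.1356, 0.0001]
```

step_arm(
  targets=[
    [[-0.006, -0.011, 0, 0], [-0.011, -0.023, 0, 0], [-0.015, -0.036, 0, 0], [-0.017, -0.048, 0, 0], [-0.018, -0.061, 0, 0]],
  ],
)

```text
time: 16.63
tool_pos: [596.5, -227.4, 264.9]
tcp_rot: [-0.461, 1.56, -2.069]
contact_force: [2.6, 1.4, 4.3]
grip_width: 11.1
```

step_arm(
  targets=[
    [[0, -0.013, 0, 0], [0.0015, -0.026, 0, 0], [0.0045, -0.0385, 0, 0], [0.008, -0.051, 0, 0], [0.0135, -0.063, 0, 0]],
  ],
)

```text
time: 17.05
tool_pos: [533.9, -224.7, 252.6]
tcp_rot: [-0.149, 1.561, -1.757]
contact_force: [1.5, 1.4, 1.5]
grip_width: 10.8
```

```bash
python3 -c "
from h import *
st(); lid([1.1,1.0,.9,.8,.7,.6,.5,.4,.3,.2,.1,0])
"
```

```text
{'time': 17.05, 'tool_pos': [533.928, -224.682, 252.567], 'tcp_rot': [-0.149, 1.561, -1.757], 'joint_positions': [-0.525, 0.408, 1.267, -0.009, 1.464, -0.488], 'contact_force': [1.483, 1.39, 1.518], 'grip_width': 10.758}
1.1 [0.0034, -0.0021, 0.0008]
1.0 [0.0096, -0.0136, 0.0008]
0.9 [0.0169, -0.0243, 0.0007]
0.8 [0.0253, -0.0342, 0.0007]
0.7 [0.0346, -0.0433, 0.0006]
0.6 [0.0448, -0.0514, 0.0005]
0.5 [0.0557, -0.0584, 0.0004]
0.4 [0.0673, -0.0643, 0.0003]
0.3 [0.0794, -0.069, 0.0002]
0.2 [0.0919, -0.0725, 0.0001]
0.1 [0.1047, -0.0747, -0.0001]
0 [0.1177, -0.0757, -0.0002]
```

step_arm(
  targets=[
    [[0.0095, -0.0135, 0, 0], [0.017, -0.0245, 0, 0], [0.025, -0.034, 0, 0], [0.0345, -0.043, 0, 0], [0.045, -0.0515, 0, 0]],
  ],
)

```text
time: 17.47
tool_pos: [482.3, -222.4, 208.0]
tcp_rot: [0.028, 1.562, -1.579]
contact_force: [0.5, 3.7, -0.4]
grip_width: 11.5
```

step_arm(
  targets=[
    [[0.011, -0.007, 0, 0], [0.0225, -0.013, 0, 0], [0.035, -0.0175, 0, 0], [0.047, -0.021, 0, 0], [0.06, -0.023, 0, 0]],
  ],
)

```text
time: 17.88
tool_pos: [459.0, -221.3, 147.7]
tcp_rot: [0.082, 1.564, -1.525]
contact_force: [1.4, 3.7, 0.4]
grip_width: 10.9
```

```bash
python3 -c "
from h import *
st(); lid([.1,0])
"
```

```text
{'time': 17.883, 'tool_pos': [458.979, -221.308, 147.678], 'tcp_rot': [0.082, 1.564, -1.525], 'joint_positions': [-0.596, 0.357, 1.643, -0.006, 1.137, -0.556], 'contact_force': [1.394, 3.688, 0.406], 'grip_width': 10.924}
0.1 [-0.0003, 0.0001, 0.0015]
0 [0.0127, -0.0008, 0.0015]
```

Lower the last bit, release, lift to z≈300 and look at both views.

step_arm(
  targets=[
    [[0.004, 0, 0, 0], [0.008, -0.001, 0, 0], [0.012, -0.001, 0, 0], [0.012, -0.001, 0, 0], [0.012, -0.001, 0, 0]],
  ],
)

```text
time: 18.3
tool_pos: [458.2, -221.2, 136.1]
tcp_rot: [0.14, 1.564, -1.468]
contact_force: [0.4, 2.3, -1.0]
grip_width: 11.4
```

step_arm(
  targets=[
    [[0, 0, 0, 0], [0, 0, 0, 0], [0, 0, 0, 0], [0, 0, 0, 0], [0, 0, 0, 0]],
  ],
  jaw=0.7,
)

```text
time: 18.72
tool_pos: [458.2, -221.4, 136.1]
tcp_rot: [0.14, 1.563, -1.468]
contact_force: [0.3, -0.3, 0.1]
grip_width: 27.3
```

step_arm(
  targets=[
    [[-0.04, 0, 0, 0], [-0.08, 0, 0, 0], [-0.12, 0, 0, 0], [-0.16, 0, 0, 0], [-0.16, 0, -0.03, 0]],
  ],
)

```text
time: 19.13
tool_pos: [462.0, -195.1, 303.8]
tcp_rot: [0.686, 1.55, -0.926]
contact_force: [0.4, -0.8, -0.2]
grip_width: 27.6
```

step_arm(
  targets=[
    [[0, 0, -0.04, 0], [0, 0, -0.08, 0], [0, 0, -0.12, 0], [0, 0, -0.16, 0], [0, 0, -0.2, 0]],
  ],
)

```text
time: 19.55
tool_pos: [469.8, 6.4, 300.8]
tcp_rot: [0.7, 1.549, -0.912]
contact_force: [1.0, -0.1, 0.3]
grip_width: 27.4
```

```bash
python3 -c "
from h import *
st(); 
c=cap('top'); s=cap('scene')
red=mask(c,(0,170,90),(5,255,255))|mask(c,(175,170,90),(180,255,255))
for n,m,b,z in(('red',red,(330,160,440,260),181),('yel',mask(c,(22,150,120),(34,255,255)),(200,200,270,250),110),('orange',mask(c,(6,130,80),(24,255,255)),(210,165,420,290),20)):
    for r in blobs(c,m,b,5): print(n,r[:4],rect(c,r[4],z))
for r in blobs(s,mask(s,(10,130,80),(24,255,255)),(290,160,360,220),4): print('s',r[:4])
ims=[cv2.resize(x['color'][b[1]:b[3],b[0]:b[2]],None,fx=4,fy=4,interpolation=cv2.INTER_CUBIC) for x,b in((s,(270,130,370,230)),(c,(345,200,445,300)))]
cv2.imwrite('pics/s5.png',np.hstack(ims)[:,:,::-1])
"
```

```text
{'time': 19.55, 'tool_pos': [469.829, 6.371, 300.762], 'tcp_rot': [0.7, 1.549, -0.912], 'joint_positions': [-0.138, 0.166, 1.473, -0.015, 1.487, -0.096], 'contact_force': [0.954, -0.149, 0.327], 'grip_width': 27.396}
red ([358.8, 187.3], 92, [618.0, -132.0, 152.0], [[613.0, -162.0, 148.0], [622.0, -99.0, 158.0]]) [612.1, -128.7, 69.3, 8.5, 88.7]
red ([395.3, 242.2], 136, [458.0, -228.0, 186.0], [[453.0, -267.0, 3.0], [478.0, -189.0, 192.0]]) [459.1, -224.2, 79.0, 10.9, 88.8]
yel ([237.7, 233.4], 137, [498.0, 215.0, 116.0], [[493.0, 174.0, 107.0], [506.0, 264.0, 122.0]]) [498.3, 217.6, 101.0, 11.7, 86.5]
orange ([233.2, 187.4], 62, [644.0, 239.0, 44.0], [[634.0, 230.0, 36.0], [655.0, 251.0, 67.0]]) [649.7, 245.2, 24.7, 22.0, 88.7]
orange ([254.5, 187.7], 50, [643.0, 175.0, 43.0], [[634.0, 166.0, 34.0], [652.0, 187.0, 69.0]]) [646.7, 178.8, 21.9, 18.8, 88.7]
orange ([382.6, 256.1], 52, [429.0, -208.0, 23.0], [[420.0, -220.0, 4.0], [438.0, -197.0, 29.0]]) [429.4, -207.7, 21.4, 18.0, 88.8]
orange ([395.4, 257.9], 45, [422.0, -245.0, 24.0], [[414.0, -255.0, 10.0], [431.0, -236.0, 28.0]]) [422.6, -246.7, 21.1, 18.2, 87.4]
```

View pics/s5.png

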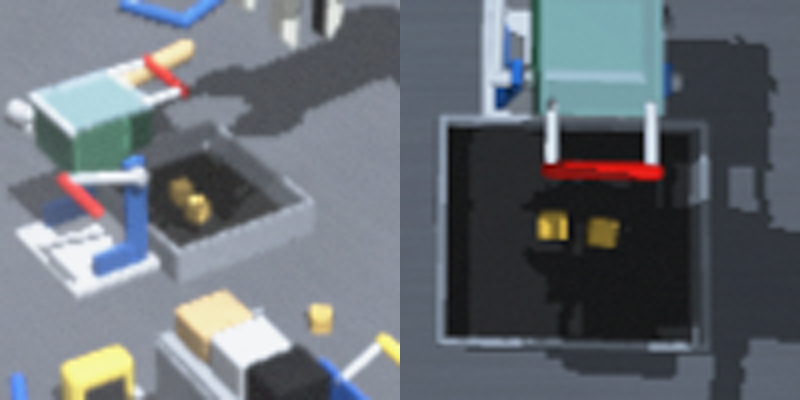

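Two blocks lie in the tray, the box is empty and upright, and the lid is shut. Before the next grasps I pin down the tool z offset, using the fingertips against the dark bench.

```bash
python3 -c "
from h import *
o=st(); p=np.array(o['tool_pos'])
D=[];C=[]
for i in range(6):
    c=cap('scene'); D.append(c['depth']);C.append(c['color'])
c['depth']=np.median(D,0); W=pts(c)
q=(np.hypot(W[:,:,0]-p[0],W[:,:,1]-p[1])<40)&(W[:,:,2]>250)&(W[:,:,2]<390)
uv=np.argwhere(q)
for v in range(uv[:,0].max()-12,uv[:,0].max()+3):
    us=uv[uv[:,0]==v][:,1]
    print(v,[(int(u),np.round(W[v,u]).astype(int).tolist()) for u in us][::2])
for dz in (0,10,20,30,40): print(dz,proj(c,p+[0,0,dz]),proj(c,p+[23,9,dz]),proj(c,p+[-23,9,dz]))
b=c['color'][60:180,230:350]; cv2.imwrite('pics/s6.png',cv2.resize(b,None,fx=5,fy=5,interpolation=cv2.INTER_CUBIC)[:,:,::-1])
u,v=proj(c,p); print(u,v)
"
```

```text
{'time': 19.65, 'tool_pos': [469.805, 9.713, 300.757], 'tcp_rot': [0.752, 1.551, -0.853], 'joint_positions': [-0.133, 0.166, 1.473, -0.013, 1.488, -0.097], 'contact_force': [-0.238, -1.068, 0.756], 'grip_width': 27.437}
128 [(336, [502, -1, 376]), (338, [504, 13, 382]), (340, [497, 15, 381]), (342, [491, 18, 380]), (347, [456, 2, 363]), (349, [457, 13, 368]), (351, [451, 18, 368]), (353, [443, 19, 366])]
129 [(336, [501, -2, 371]), (338, [502, 11, 377]), (340, [497, 15, 377]), (342, [490, 17, 376]), (347, [454, -1, 358]), (349, [456, 12, 363]), (351, [451, 18, 364]), (353, [443, 19, 362])]
130 [(336, [500, -3, 366]), (338, [502, 10, 373]), (340, [497, 15, 373]), (342, [492, 20, 374]), (348, [456, 8, 358]), (350, [455, 17, 361]), (352, [447, 18, 359])]
131 [(336, [501, -2, 363]), (338, [503, 12, 370]), (340, [498, 17, 371]), (342, [490, 18, 369]), (348, [456, 8, 354]), (350, [455, 17, 358]), (352, [446, 18, 355])]
132 [(336, [500, -2, 359]), (338, [502, 11, 365]), (340, [498, 17, 367]), (342, [489, 16, 364]), (348, [456, 8, 350]), (350, [454, 16, 353]), (352, [444, 15, 350])]
133 [(33
[... 639 characters left out ...]
 [500, 9, 345]), (340, [495, 14, 346]), (342, [488, 16, 344]), (349, [455, 14, 333])]
138 [(339, [499, 14, 343]), (341, [493, 16, 342])]
139 [(340, [495, 14, 338]), (342, [488, 16, 337])]
140 [(342, [488, 16, 333])]
141 []
142 []
0 [344.71901609 145.90485725] [341.07234879 148.866224  ] [351.44751123 145.04627355]
10 [344.80590093 143.39806953] [341.14542571 146.34389556] [351.5609955  142.54359647]
20 [344.89348436 140.87112612] [341.21909668 143.80106288] [351.67538948 140.02085752]
30 [344.98177484 138.32378296] [341.29336897 141.2374749 ] [351.79070415 137.4778145 ]
40 [345.07078097 135.75579203] [341.36824997 138.65287647] [351.90695067 134.91422129]
344.7190160917077 145.90485725351104
```

```bash
cat >> h.py <<'E'
def binh(ths,dz=-41.,H=(498.5,217.0,110.),psi=-.06):
    o=bot.get_obs(); R=Ro.from_euler('xyz',o['tcp_rot']).as_matrix(); e=np.array([np.cos(psi),np.sin(psi),0]); r=np.hypot(47,80); a=np.arctan2(80,47)
    for th in ths:
        p=np.array(H)-e*(r*np.cos(a-th)-47)+[0,0,r*np.sin(a-th)-80+dz]
        print(round(th,2),np.round(R.T@(p-o['tool_pos'])/1000,4).tolist())
E
python3 -c "
from h import *
plan([498.5,217,200],-3.5)"
```

```text
shift [0.0971, 0.0177, -0.2164] ycur -2.5 zax [-0.04, -1.0, 0.02] turn 1.0 (tool x down => turn=-yaw change) q6 -0.1 pos [470.2, 3.3, 300.5] F [-0.1, -0.0, 0.3] w 27.4 t 19.95
```

step_arm(
  targets=[
    [[0.01, 0.004, -0.041, 1], [0.02, 0.008, -0.082, 1], [0.04, 0.012, -0.123, 1], [0.06, 0.016, -0.164, 1], [0.08, 0.018, -0.2, 1]],
  ],
  jaw=0.6,
)

```text
time: 20.37
tool_pos: [498.0, 193.9, 221.1]
tcp_rot: [0.742, 1.549, -0.892]
contact_force: [1.0, -0.7, 0.3]
grip_width: 36.6
```

step_arm(
  targets=[
    [[0.015, 0, -0.016, 0], [0.015, 0, -0.016, 0], [0.015, 0, -0.016, 0], [0.015, 0, -0.016, 0], [0.015, 0, -0.016, 0]],
  ],
)

```text
time: 20.78
tool_pos: [500.2, 208.1, 207.1]
tcp_rot: [0.813, 1.547, -0.823]
contact_force: [-0.1, -0.2, 0.7]
grip_width: 36.8
```

```bash
python3 -c "
from h import *
plan([498.5,217,69],-3.5)
c=cap('top')
for r in blobs(c,mask(c,(10,130,80),(24,255,255)),(270,205,340,290),5): print(r[:4],rect(c,r[4],20))"
```

```text
shift [0.1378, -0.0046, -0.011] ycur -3.8 zax [-0.07, -1.0, 0.02] turn -0.3 (tool x down => turn=-yaw change) q6 0.34 pos [500.2, 208.1, 207.1] F [-0.1, -0.2, 0.7] w 36.8 t 20.7833
([307.6, 225.8], 40, [526.0, 16.0, 19.0], [[517.0, 9.0, 12.0], [534.0, 25.0, 26.0]]) [526.0, 16.4, 19.5, 17.3, 43.8]
([308.5, 255.0], 38, [437.0, 16.0, 21.0], [[428.0, 8.0, 15.0], [446.0, 24.0, 28.0]]) [437.1, 15.8, 18.4, 17.6, 145.1]
```

step_arm(
  targets=[
    [[0.03, -0.004, -0.008, 0], [0.06, -0.004, -0.008, 0], [0.09, -0.004, -0.008, 0], [0.12, -0.004, -0.008, 0], [0.137, -0.004, -0.008, 0]],
  ],
)

```text
time: 21.25
tool_pos: [498.0, 212.7, 68.0]
tcp_rot: [0.736, 1.548, -0.902]
contact_force: [-0.5, -1.1, -0.6]
grip_width: 36.8
```

step_arm(
  targets=[
    [[0, 0, 0, 0], [0, 0, 0, 0], [0, 0, 0, 0], [0, 0, 0, 0], [0, 0, 0, 0]],
  ],
  jaw=1,
)

```text
time: 21.67
tool_pos: [498.3, 212.8, 69.8]
tcp_rot: [0.805, 1.548, -0.833]
contact_force: [-3.4, -1.0, 4.2]
grip_width: 11.3
```

```bash
python3 -c "
from h import *
st(); binh([0,.1,.2,.3,.4,.5,.6,.7,.8,.9,.95])"
```

```text
{'time': 21.667, 'tool_pos': [498.34, 212.849, 69.801], 'tcp_rot': [0.805, 1.548, -0.833], 'joint_positions': [0.276, 0.5, 1.654, -0.025, 0.977, 0.357], 'contact_force': [-3.354, -0.959, 4.209], 'grip_width': 11.306}
0 [0.0007, -0.0001, -0.0042]
0.1 [0.0057, -0.008, -0.0042]
0.2 [0.0114, -0.0153, -0.0042]
0.3 [0.0178, -0.022, -0.0043]
0.4 [0.0249, -0.028, -0.0043]
0.5 [0.0325, -0.0333, -0.0044]
0.6 [0.0406, -0.0378, -0.0045]
0.7 [0.0491, -0.0414, -0.0046]
0.8 [0.058, -0.0442, -0.0048]
0.9 [0.0671, -0.0461, -0.0049]
0.95 [0.0717, -0.0467, -0.005]
```

step_arm(
  targets=[
    [[0.005, -0.008, 0, 0], [0.011, -0.015, 0, 0], [0.018, -0.022, 0, 0], [0.025, -0.028, 0, 0], [0.0325, -0.0335, 0, 0]],
  ],
)

```text
time: 22.08
tool_pos: [468.6, 214.8, 40.2]
tcp_rot: [1.065, 1.542, -0.572]
contact_force: [1.5, -3.5, 11.0]
grip_width: 10.8
```

```bash
python3 -c "
from h import *
st(); binh([.5,.6,.7,.8,.9,.95,1.0],H=(498.5,213,110.))
c=cap('scene')
for r in blobs(c,mask(c,(22,150,120),(34,255,255)),(330,190,400,260),5): print(r[:4])"
```

```text
{'time': 22.083, 'tool_pos': [468.63, 214.803, 40.249], 'tcp_rot': [1.065, 1.542, -0.572], 'joint_positions': [0.296, 0.498, 1.765, -0.029, 0.86, 0.382], 'contact_force': [1.505, -3.511, 10.962], 'grip_width': 10.815}
0.5 [0.0035, -0.0028, -0.0]
0.6 [0.0116, -0.0073, -0.0001]
0.7 [0.0201, -0.0111, -0.0002]
0.8 [0.0289, -0.0139, -0.0003]
0.9 [0.0379, -0.0159, -0.0004]
0.95 [0.0425, -0.0166, -0.0005]
1.0 [0.0472, -0.017, -0.0005]
```

step_arm(
  targets=[
    [[0.006, -0.004, 0, 0], [0.012, -0.0075, 0, 0], [0.02, -0.011, 0, 0], [0.029, -0.014, 0, 0], [0.036, -0.0155, 0, 0]],
  ],
)

```text
time: 22.55
tool_pos: [454.2, 215.7, 4.3]
tcp_rot: [1.135, 1.54, -0.502]
contact_force: [-1.7, -0.9, 10.5]
grip_width: 11.0
```

```bash
python3 -c "
from h import *
st(); binh([.8,.85,.9,.95,1.0],H=(498.5,213,110.))
c=cap('scene');t=cap('top')
for r in blobs(c,mask(c,(22,150,120),(34,255,255)),(330,190,400,260),5): print(r[:4])
for r in blobs(t,mask(t,(22,150,120),(34,255,255)),(200,200,290,270),5): print(r[:4])
for r in blobs(t,mask(t,(6,130,80),(20,255,255)),(205,165,275,250),5): print(r[:4])
"
```

```text
{'time': 22.55, 'tool_pos': [454.194, 215.652, 4.305], 'tcp_rot': [1.135, 1.54, -0.502], 'joint_positions': [0.306, 0.537, 1.832, -0.033, 0.752, 0.396], 'contact_force': [-1.705, -0.855, 10.458], 'grip_width': 11.003}
0.8 [-0.0067, 0.0014, 0.0001]
0.85 [-0.0022, 0.0003, 0.0]
0.9 [0.0024, -0.0006, -0.0]
0.95 [0.007, -0.0012, -0.0001]
1.0 [0.0116, -0.0017, -0.0002]
([253.4, 251.1], 17, [451.0, 180.0, 52.0], [[447.0, 171.0, 49.0], [454.0, 186.0, 57.0]])
([230.4, 211.8], 59, [566.0, 243.0, 76.0], [[557.0, 234.0, 64.0], [576.0, 255.0, 94.0]])
([251.7, 212.7], 82, [562.0, 180.0, 78.0], [[549.0, 171.0, 59.0], [576.0, 192.0, 96.0]])
```

step_arm(
  targets=[
    [[0.004, -0.001, 0, 0], [0.008, -0.001, 0, 0], [0.009, -0.001, 0, 0], [0.009, -0.001, 0, 0], [0.009, -0.001, 0, 0]],
  ],
)

```text
time: 23.07
tool_pos: [452.8, 215.7, -4.9]
tcp_rot: [1.106, 1.541, -0.531]
contact_force: [-5.1, -0.7, 5.9]
grip_width: 10.9
```

step_arm(
  targets=[
    [[0, 0, 0, 0], [0, 0, 0, 0], [0, 0, 0, 0], [0, 0, 0, 0], [0, 0, 0, 0]],
  ],
  jaw=0.6,
)

```text
time: 23.48
tool_pos: [453.0, 215.7, -4.8]
tcp_rot: [1.114, 1.541, -0.523]
contact_force: [-0.3, -0.4, 0.0]
grip_width: 35.6
```

step_arm(
  targets=[
    [[-0.04, 0, 0, 0], [-0.08, 0, 0, 0], [-0.12, 0, 0, 0], [-0.16, 0, 0, 0], [-0.2, 0, 0, 0]],
  ],
)

```text
time: 23.9
tool_pos: [447.5, 218.6, 197.1]
tcp_rot: [1.118, 1.541, -0.519]
contact_force: [0.2, 1.1, -0.7]
grip_width: 37.0
```

step_arm(
  targets=[
    [[0, 0, 0.04, 0], [0, 0, 0.08, 0], [0, 0, 0.1, 0], [0, 0, 0.12, 0], [0, 0, 0.12, 0]],
  ],
)

```text
time: 24.32
tool_pos: [439.3, 96.1, 198.8]
tcp_rot: [1.091, 1.54, -0.549]
contact_force: [-0.0, -0.0, 0.6]
grip_width: 36.7
```

```bash
python3 -c "
from h import *
st()
c=cap('scene');t=cap('top'); T=pts(t)
for r in blobs(t,mask(t,(22,150,120),(34,255,255)),(200,200,290,270),5): print(r[:4])
for r in blobs(t,mask(t,(6,130,80),(20,255,255)),(205,165,275,250),5): print('orange',r[:4])
ims=[cv2.resize(x['color'][b[1]:b[3],b[0]:b[2]],None,fx=5,fy=5,interpolation=cv2.INTER_CUBIC) for x,b in((c,(320,180,400,280)),(t,(200,170,280,270)))]
cv2.imwrite('pics/s7.png',np.hstack(ims)[:,:,::-1])
"
```

```text
{'time': 24.317, 'tool_pos': [439.289, 96.126, 198.841], 'tcp_rot': [1.091, 1.54, -0.549], 'joint_positions': [0.058, 0.187, 1.73, -0.019, 1.2, 0.134], 'contact_force': [-0.021, -0.043, 0.56], 'grip_width': 36.704}
([224.6, 250.9], 11, [452.0, 265.0, 50.0], [[419.0, 171.0, 43.0], [456.0, 270.0, 571.0]])
orange ([229.5, 218.7], 101, [548.0, 248.0, 67.0], [[525.0, 239.0, 44.0], [564.0, 258.0, 85.0]])
orange ([251.7, 218.2], 91, [547.0, 182.0, 67.0], [[530.0, 173.0, 46.0], [563.0, 193.0, 83.0]])
```

View pics/s7.png

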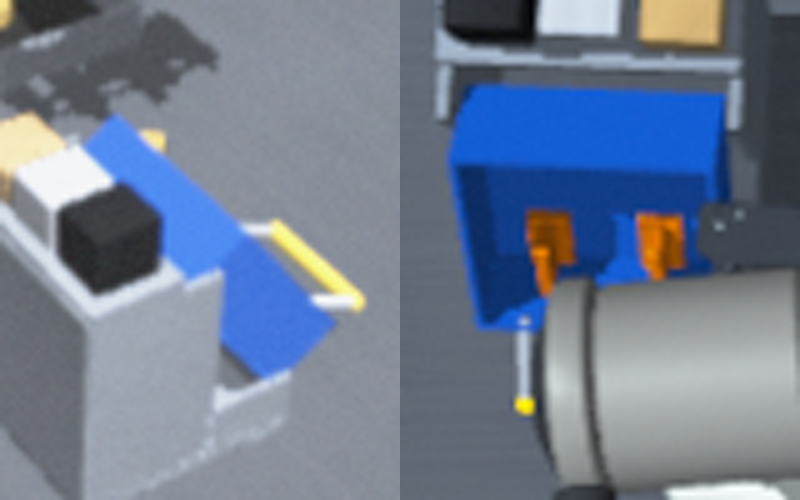

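The bin is tilted forward, with both brackets at its front wall (pixels (229,219) and (252,218)). I clear the arm to measure the brackets, handle and strays well.

step_arm(
  targets=[
    [[-0.02, 0, 0.041, 0], [-0.04, 0, 0.082, 0], [-0.06, 0, 0.123, 0], [-0.08, 0, 0.164, 0], [-0.08, 0, 0.2, 0]],
  ],
)

```text
time: 24.83
tool_pos: [425.6, -91.1, 282.6]
tcp_rot: [1.172, 1.536, -0.465]
contact_force: [1.5, -0.1, 0.1]
grip_width: 36.7
```

step_arm(
  targets=[
    [[0, 0, 0.04, 0], [0, 0, 0.08, 0], [0, 0, 0.1, 0], [0, 0, 0.1, 0], [0, 0, 0.1, 0]],
  ],
)

```text
time: 25.25
tool_pos: [419.4, -190.8, 283.4]
tcp_rot: [1.195, 1.537, -0.443]
contact_force: [0.1, -0.7, -0.8]
grip_width: 36.5
```

```bash
python3 -c "
from h import *
st()
t=cap('top'); T=pts(t)
for r in blobs(t,mask(t,(22,150,120),(34,255,255)),(200,200,290,270),5): print('h',r[:4],rect(t,r[4],46))
for r in blobs(t,mask(t,(6,130,80),(20,255,255)),(205,165,275,250),5):
    print('orange',r[:4]); q=r[4]; P=T[q]; 
    for lo in range(515,585,8):
        s=P[(P[:,0]>=lo)&(P[:,0]<lo+8)]
        if len(s): print('   x',lo+4,len(s),'y %.0f..%.0f'%(s[:,1].min(),s[:,1].max()),'z %.0f..%.0f'%(s[:,2].min(),s[:,2].max()))
for r in blobs(t,mask(t,(10,130,80),(24,255,255)),(270,205,340,290),5): print('stray',r[:4],rect(t,r[4],20))
a=cv2.resize(t['color'][195:245,205:280],None,fx=8,fy=8,interpolation=cv2.INTER_CUBIC)
b=cv2.resize(t['color'][215:265,295:320],None,fx=8,fy=8,interpolation=cv2.INTER_CUBIC)
cv2.imwrite('pics/s8.png',np.hstack([a,b])[:,:,::-1])
"
```

```text
{'time': 25.25, 'tool_pos': [419.403, -190.779, 283.411], 'tcp_rot': [1.195, 1.537, -0.443], 'joint_positions': [-0.597, 0.141, 1.549, 0.005, 1.418, -0.531], 'contact_force': [0.07, -0.741, -0.79], 'grip_width': 36.501}
h ([240.0, 251.0], 133, [452.0, 220.0, 45.0], [[446.0, 175.0, 36.0], [459.0, 264.0, 51.0]]) [451.9, 219.5, 101.8, 11.8, 85.2]
orange ([229.5, 218.7], 101, [548.0, 248.0, 65.0], [[526.0, 239.0, 43.0], [564.0, 258.0, 83.0]])
   x 519 4 y 249..254 z 54..65
   x 527 9 y 248..253 z 48..74
   x 535 11 y 247..254 z 56..85
   x 543 22 y 238..255 z 37..86
   x 551 24 y 239..261 z 45..81
   x 559 20 y 238..258 z 57..83
   x 567 11 y 238..259 z 61..75
orange ([251.6, 219.1], 101, [545.0, 182.0, 66.0], [[522.0, 172.0, 44.0], [562.0, 193.0, 85.0]])
   x 519 6 y 182..187 z 54..65
   x 527 9 y 181..187 z 57..75
   x 535 17 y 174..189 z 39..87
   x 543 25 y 172..195 z 29..89
   x 551 20 y 172..194 z 53..81
   x 559 21 y 171..193 z 64..72
   x 567 2 y 184..191 z 61..64
stray ([307.6, 226.0], 43, [525.0, 16.0, 20.0], [[516.0, 7.0, 5.0], [534.0, 25.0, 26.0]]) [525.2, 17.2, 19.5, 19.4, 43.7]
stray ([308.5, 254.9], 41, [437.0, 14.0, 20.0], [[428.0, 8.0, 1.0], [446.0, 24.0, 26.0]]) [437.7, 15.5, 18.9, 18.9, 62.3]
```

View pics/s8.png

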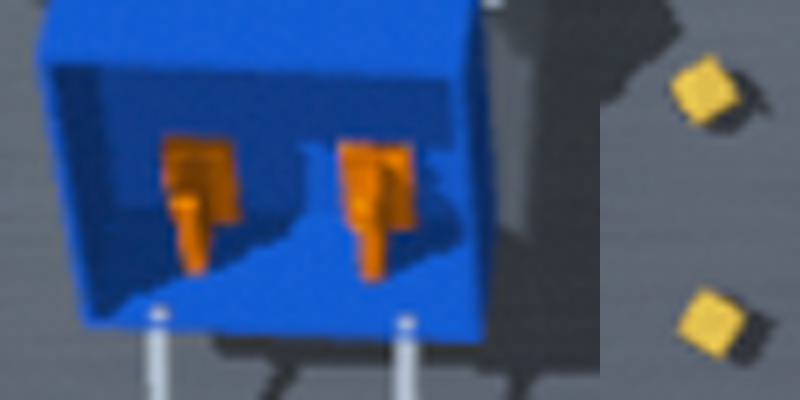

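```bash
python3 -c "
from h import *
plan([437.5,15.5,60],-34)"
```

```text
shift [0.221, -0.0023, -0.2089] ycur -3.7 zax [-0.07, -1.0, 0.01] turn 30.3 (tool x down => turn=-yaw change) q6 -0.53 pos [419.4, -189.9, 283.5] F [-0.5, -0.4, 0.2] w 36.6 t 25.3
```

step_arm(
  targets=[
    [[0.01, 0, -0.04, 6], [0.03, 0, -0.08, 12], [0.05, 0, -0.12, 18], [0.07, 0, -0.16, 24], [0.09, -0.001, -0.19, 30]],
  ],
  jaw=0.55,
)

```text
time: 25.72
tool_pos: [433.0, -9.2, 198.2]
tcp_rot: [1.747, 1.536, -0.408]
contact_force: [1.2, -0.3, -0.2]
grip_width: 41.3
```

```bash
python3 -c "
from h import *
plan([437.5,15.5,60],-34)"
```

```text
shift [0.1379, -0.0146, -0.0222] ycur -33.4 zax [-0.55, -0.83, -0.01] turn 0.6 (tool x down => turn=-yaw change) q6 0.39 pos [433.0, -9.2, 198.2] F [1.2, -0.3, -0.2] w 41.3 t 25.7167
```

step_arm(
  targets=[
    [[0.03, -0.015, -0.022, 0], [0.06, -0.015, -0.022, 0], [0.09, -0.015, -0.022, 0], [0.12, -0.015, -0.022, 0], [0.137, -0.015, -0.022, 0]],
  ],
)

```text
time: 26.13
tool_pos: [435.1, 18.1, 58.5]
tcp_rot: [1.73, 1.539, -0.421]
contact_force: [0.2, 0.5, -1.4]
grip_width: 41.6
```

```bash
python3 -c "
from h import *
plan([437.5,15.5,-24],-34)"
```

```text
shift [0.0826, 0.0008, 0.0013] ycur -33.2 zax [-0.55, -0.84, -0.01] turn 0.8 (tool x down => turn=-yaw change) q6 0.46 pos [435.1, 18.1, 58.5] F [0.2, 0.5, -1.4] w 41.6 t 26.1333
```

step_arm(
  targets=[
    [[0.02, 0.001, 0.001, 0], [0.04, 0.001, 0.001, 0], [0.06, 0.001, 0.001, 0], [0.072, 0.001, 0.001, 0], [0.081, 0.001, 0.001, 0]],
  ],
)

```text
time: 26.55
tool_pos: [436.9, 17.5, -23.5]
tcp_rot: [1.723, 1.541, -0.425]
contact_force: [-0.3, -0.8, -0.3]
grip_width: 41.2
```

step_arm(
  targets=[
    [[0, 0, 0, 0], [0, 0, 0, 0], [0, 0, 0, 0], [0, 0, 0, 0], [0, 0, 0, 0]],
  ],
  jaw=1,
)

```text
time: 26.97
tool_pos: [437.7, 17.7, -22.6]
tcp_rot: [1.747, 1.539, -0.401]
contact_force: [-0.1, 2.2, 3.2]
grip_width: 19.5
```

step_arm(
  targets=[
    [[-0.03, 0, 0, 0], [-0.06, 0, 0, 0], [-0.09, 0, 0, 0], [-0.12, 0, 0, 0], [-0.12, 0, 0, 0]],
  ],
)

```text
time: 27.38
tool_pos: [437.5, 18.8, 102.7]
tcp_rot: [1.817, 1.529, -0.332]
contact_force: [1.2, 0.2, 0.4]
grip_width: 19.7
```

```bash
python3 -c "
from h import *
plan([372,-165,80],-34)"
```

```text
shift [0.0226, 0.0446, 0.19] ycur -33.1 zax [-0.55, -0.84, -0.01] turn 0.9 (tool x down => turn=-yaw change) q6 0.46 pos [437.5, 18.8, 102.7] F [1.2, 0.2, 0.4] w 19.7 t 27.3833
```

step_arm(
  targets=[
    [[0, 0.009, 0.038, 7], [0, 0.018, 0.076, 14], [0, 0.027, 0.114, 21], [0, 0.036, 0.152, 28], [0.02, 0.044, 0.19, 35]],
  ],
)

```text
time: 27.8
tool_pos: [373.0, -165.9, 85.7]
tcp_rot: [2.391, 1.522, -0.374]
contact_force: [1.9, -0.7, -0.7]
grip_width: 19.6
```

```bash
python3 -c "
from h import *
plan([372,-165,5],-90)"
```

```text
shift [0.0806, -0.0039, 0.0035] ycur -68.5 zax [-0.93, -0.37, -0.04] turn 21.5 (tool x down => turn=-yaw change) q6 0.57 pos [373.0, -165.9, 85.7] F [1.9, -0.7, -0.7] w 19.6 t 27.8
```

step_arm(
  targets=[
    [[0.02, -0.004, 0.003, 5], [0.04, -0.004, 0.003, 10], [0.06, -0.004, 0.003, 15], [0.075, -0.004, 0.003, 20], [0.08, -0.004, 0.003, 21]],
  ],
)

```text
time: 28.22
tool_pos: [371.1, -164.2, 3.8]
tcp_rot: [2.778, 1.525, -0.358]
contact_force: [-0.0, 0.1, -0.4]
grip_width: 19.3
```

step_arm(
  targets=[
    [[0, 0, 0, 0], [0, 0, 0, 0], [0, 0, 0, 0], [0, 0, 0, 0], [0, 0, 0, 0]],
  ],
  jaw=0.55,
)

```text
time: 28.63
tool_pos: [371.6, -164.5, 4.6]
tcp_rot: [2.768, 1.523, -0.367]
contact_force: [0.4, 0.9, 0.3]
grip_width: 41.2
```

step_arm(
  targets=[
    [[-0.03, 0, 0, 0], [-0.06, 0, 0, 0], [-0.09, 0, 0, 0], [-0.12, 0, 0, 0], [-0.12, 0, 0, 0]],
  ],
)

```text
time: 29.05
tool_pos: [369.0, -164.2, 129.8]
tcp_rot: [2.721, 1.513, -0.413]
contact_force: [1.5, -0.5, 0.4]
grip_width: 41.0
```

```bash
python3 -c "
from h import *
st(); t=cap('top')
for r in blobs(t,mask(t,(10,130,80),(24,255,255)),(270,205,425,300),5): print('b',r[:4],rect(t,r[4],20))
plan([525.5,17,80],-45); o=bot.get_obs(); print(Ro.from_euler('xyz',o['tcp_rot']).as_matrix()[:,0])"
```

```text
{'time': 29.05, 'tool_pos': [369.049, -164.209, 129.754], 'tcp_rot': [2.721, 1.513, -0.413], 'joint_positions': [-0.619, 0.162, 1.979, 0.015, 0.944, 0.936], 'contact_force': [1.466, -0.544, 0.429], 'grip_width': 41.003}
b ([307.6, 225.9], 42, [525.0, 16.0, 20.0], [[516.0, 7.0, 15.0], [535.0, 25.0, 27.0]]) [525.2, 17.2, 19.5, 19.4, 43.7]
b ([384.1, 254.7], 22, [433.0, -212.0, 23.0], [[427.0, -221.0, 3.0], [438.0, -206.0, 29.0]]) [432.4, -212.4, 12.1, 12.1, 177.6]
b ([395.3, 257.5], 54, [425.0, -245.0, 23.0], [[414.0, -257.0, 4.0], [435.0, -236.0, 29.0]]) [424.0, -246.7, 21.2, 21.1, 177.4]
shift [0.0514, -0.1805, -0.1563] ycur -89.6 zax [-1.0, -0.01, -0.05] turn -44.6 (tool x down => turn=-yaw change) q6 0.94 pos [368.1, -163.6, 127.4] F [0.5, 0.7, -0.8] w 41.5 t 29.1
[ 0.05046309 -0.02145315 -0.99849549]
```

step_arm(
  targets=[
    [[0, -0.036, -0.031, -7], [0, -0.072, -0.062, -14], [0, -0.108, -0.093, -21], [0, -0.125, -0.11, -28], [0, -0.125, -0.11, -35]],
  ],
)

```text
time: 29.52
tool_pos: [480.6, -33.0, 129.6]
tcp_rot: [2.154, 1.514, -0.359]
contact_force: [-0.6, -1.6, -0.3]
grip_width: 41.3
```

```bash
python3 -c "
from h import *
plan([525.5,17,60],-45)"
```

```text
shift [0.0708, -0.0173, -0.0635] ycur -54.0 zax [-0.81, -0.59, -0.03] turn -9.0 (tool x down => turn=-yaw change) q6 0.72 pos [480.6, -33.0, 129.6] F [-0.6, -1.6, -0.3] w 41.3 t 29.5167
```

step_arm(
  targets=[
    [[0.015, -0.006, -0.02, -3], [0.03, -0.012, -0.04, -6], [0.05, -0.017, -0.063, -9], [0.07, -0.017, -0.063, -9], [0.07, -0.017, -0.063, -9]],
  ],
)

```text
time: 29.93
tool_pos: [522.4, 17.8, 56.2]
tcp_rot: [1.954, 1.522, -0.399]
contact_force: [-1.8, 0.3, -1.7]
grip_width: 41.6
```

```bash
python3 -c "
from h import *
plan([525.5,17,-24],-45)
t=cap('scene')
for r in blobs(t,mask(t,(10,130,80),(24,255,255)),(335,195,365,225),5): print('b',r[:4])"
```

```text
shift [0.0803, -0.0009, -0.0002] ycur -44.8 zax [-0.7, -0.71, -0.02] turn 0.2 (tool x down => turn=-yaw change) q6 0.69 pos [522.4, 17.8, 56.2] F [-1.8, 0.3, -1.7] w 41.6 t 29.9333
```

step_arm(
  targets=[
    [[0.02, 0, 0, 0], [0.04, -0.001, 0, 0], [0.06, -0.001, 0, 0], [0.079, -0.001, 0, 0], [0.079, -0.001, 0, 0]],
  ],
)

```text
time: 30.4
tool_pos: [523.6, 15.8, -22.9]
tcp_rot: [1.929, 1.525, -0.426]
contact_force: [-0.1, 0.5, 1.4]
grip_width: 41.0
```

step_arm(
  targets=[
    [[0, 0, 0, 0], [0, 0, 0, 0], [0, 0, 0, 0], [0, 0, 0, 0], [0, 0, 0, 0]],
  ],
  jaw=1,
)

```text
time: 30.82
tool_pos: [524.5, 15.6, -21.5]
tcp_rot: [1.943, 1.523, -0.412]
contact_force: [-0.8, 0.2, 5.7]
grip_width: 20.2
```

step_arm(
  targets=[
    [[-0.03, 0, 0, 0], [-0.06, 0, 0, 0], [-0.09, 0, 0, 0], [-0.12, 0, 0, 0], [-0.12, 0, 0, 0]],
  ],
)

```text
time: 31.23
tool_pos: [522.7, 17.8, 104.5]
tcp_rot: [2.001, 1.513, -0.353]
contact_force: [2.5, -0.2, 1.1]
grip_width: 19.4
```

```bash
python3 -c "
from h import *
plan([413,-160,90],-90)"
```

```text
shift [0.012, 0.0472, 0.2037] ycur -45.0 zax [-0.71, -0.71, -0.02] turn 45.0 (tool x down => turn=-yaw change) q6 0.69 pos [522.7, 17.8, 104.5] F [2.5, -0.2, 1.1] w 19.4 t 31.2333
```

step_arm(
  targets=[
    [[0, 0.009, 0.038, 7], [0, 0.018, 0.076, 14], [0, 0.027, 0.114, 21], [0, 0.036, 0.152, 28], [0, 0.04, 0.17, 35]],
  ],
)

```text
time: 31.65
tool_pos: [428.7, -133.1, 102.3]
tcp_rot: [2.603, 1.513, -0.37]
contact_force: [0.1, 0.2, -0.5]
grip_width: 19.4
```

step_arm(
  targets=[
    [[0, 0, 0, 5], [0, 0, 0, 10], [0, 0, 0, 10], [0, 0, 0, 10], [0, 0, 0, 10]],
  ],
)

```text
time: 32.07
tool_pos: [428.8, -132.8, 102.2]
tcp_rot: [2.776, 1.513, -0.368]
contact_force: [0.9, -0.2, 0.7]
grip_width: 19.4
```

```bash
python3 -c "
from h import *
plan([370,-198,5],-90)"
```

```text
shift [0.0952, 0.0634, 0.0637] ycur -90.2 zax [-1.0, 0.0, -0.05] turn -0.2 (tool x down => turn=-yaw change) q6 1.09 pos [428.8, -132.8, 102.2] F [0.9, -0.2, 0.7] w 19.4 t 32.0667
```

step_arm(
  targets=[
    [[0, 0, 0.03, 0], [0, 0.03, 0.063, 0], [0.03, 0.063, 0.063, 0], [0.06, 0.063, 0.063, 0], [0.08, 0.063, 0.063, 0]],
  ],
)

```text
time: 32.48
tool_pos: [369.7, -198.7, 18.8]
tcp_rot: [2.765, 1.513, -0.379]
contact_force: [0.1, 1.0, -1.1]
grip_width: 19.5
```

step_arm(
  targets=[
    [[0.015, 0, 0, 0], [0.015, 0, 0, 0], [0.015, 0, 0, 0], [0.015, 0, 0, 0], [0.015, 0, 0, 0]],
  ],
)

```text
time: 32.9
tool_pos: [371.3, -199.3, 4.9]
tcp_rot: [2.754, 1.51, -0.39]
contact_force: [1.3, 0.1, -1.4]
grip_width: 19.4
```

step_arm(
  targets=[
    [[0, 0, 0, 0], [0, 0, 0, 0], [0, 0, 0, 0], [0, 0, 0, 0], [0, 0, 0, 0]],
  ],
  jaw=0.6,
)

```text
time: 33.32
tool_pos: [371.4, -199.3, 5.1]
tcp_rot: [2.752, 1.51, -0.391]
contact_force: [0.1, 0.5, -0.2]
grip_width: 36.8
```

step_arm(
  targets=[
    [[-0.04, 0, 0, 0], [-0.08, 0, 0, 0], [-0.12, 0, 0, 0], [-0.16, 0, 0, 0], [-0.16, 0, 0, 0]],
  ],
)

```text
time: 33.73
tool_pos: [365.3, -198.0, 171.7]
tcp_rot: [2.7, 1.498, -0.443]
contact_force: [0.4, -0.6, -0.1]
grip_width: 36.9
```

```bash
python3 -c "
from h import *
st(); plan([480,100,250],-90)
t=cap('scene')
for r in blobs(t,mask(t,(10,130,80),(24,255,255)),(300,140,365,225),5): print('b',r[:4])
b=t['color'][150:230,290:370]; cv2.imwrite('pics/s9.png',cv2.resize(b,None,fx=6,fy=6,interpolation=cv2.INTER_CUBIC)[:,:,::-1])"
```

```text
{'time': 33.733, 'tool_pos': [365.337, -197.997, 171.74], 'tcp_rot': [2.7, 1.498, -0.443], 'joint_positions': [-0.697, 0.119, 1.897, 0.021, 1.055, 0.865], 'contact_force': [0.379, -0.648, -0.148], 'grip_width': 36.919}
shift [-0.0798, -0.2957, -0.1195] ycur -90.1 zax [-1.0, 0.0, -0.07] turn -0.1 (tool x down => turn=-yaw change) q6 0.87 pos [365.3, -198.0, 171.7] F [0.4, -0.6, -0.1] w 36.9 t 33.7333
```

View pics/s9.png

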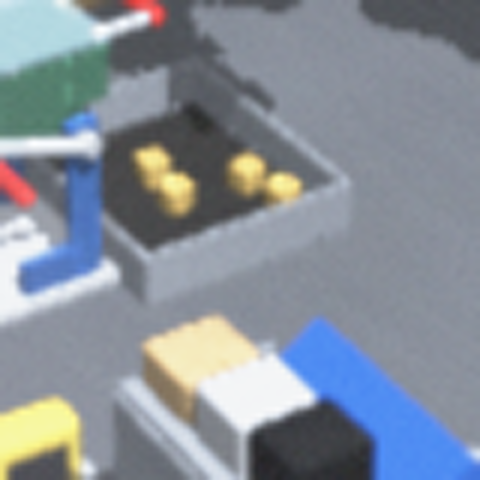

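All four brass pieces are in the tray. Picking at full tilt would put the gripper body (190 mm along the jaws) into the bin's side walls. The tilt has slid the brackets to the front wall, so I'll swing the bin home first and pick them there, clear of the shelf. First I measure the tip-to-body length.

```bash
python3 -c "
from h import *
o=st(); p=np.array(o['tool_pos'])
D=[cap('scene') for i in range(3)]; c=D[0]; c['depth']=np.median([d['depth'] for d in D],0); W=pts(c)-p
for lo in range(-110,111,10):
    s=(abs(W[:,:,0])<60)&(W[:,:,1]>=lo)&(W[:,:,1]<lo+10)&(W[:,:,2]>-60)&(W[:,:,2]<200)
    P=W[s]
    if len(P): print(lo,len(P),'z-p lowest',np.round(np.sort(P[:,2])[:5]),'x',np.round(np.median(P[:,0])))
plan([450,60,250],-4)
"
```

```text
{'time': 33.783, 'tool_pos': [364.303, -197.139, 168.622], 'tcp_rot': [2.714, 1.502, -0.429], 'joint_positions': [-0.697, 0.122, 1.902, 0.021, 1.05, 0.865], 'contact_force': [0.194, 0.002, 0.109], 'grip_width': 36.66}
-100 1 z-p lowest [137.] x 21.0
-90 26 z-p lowest [ 93.  99. 103. 108. 111.] x 16.0
-80 53 z-p lowest [ 98. 101. 101. 102. 103.] x 13.0
-70 30 z-p lowest [112. 114. 123. 127. 128.] x 3.0
-60 14 z-p lowest [105. 111. 112. 115. 131.] x 16.0
-50 11 z-p lowest [111. 118. 119. 119. 122.] x 16.0
-40 25 z-p lowest [48. 63. 67. 71. 77.] x 15.0
-30 41 z-p lowest [27. 35. 41. 41. 44.] x 9.0
-20 88 z-p lowest [28. 29. 29. 31. 31.] x 5.0
-10 25 z-p lowest [110. 111. 118. 123. 124.] x 16.0
0 32 z-p lowest [107. 109. 110. 112. 119.] x 17.0
10 31 z-p lowest [ 65. 110. 113. 120. 126.] x 17.0
20 53 z-p lowest [30. 31. 33. 40. 45.] x 13.0
30 97 z-p lowest [34. 36. 37. 39. 40.] x 9.0
40 81 z-p lowest [47. 53. 56. 57. 58.] x 9.0
50 190 z-p lowest [ 99. 100. 104. 105. 105.] x -6.0
60 24 z-p lowest [105. 109. 109. 110. 132.] x -0.0
70 23 z-p lowest [107. 128. 130. 131. 131.] x -11.0
80 63 z-p lowest [88. 90. 90. 91. 91.] x 3.0
90 115 z-p lowest [91. 94. 95. 97. 97.] x -5.0
100 10 z-p lowest [124. 125. 126. 126. 129.] x -15.0
shift [-0.0867, -0.2533, -0.0925] ycur -90.1 zax [-1.0, 0.0, -0.05] turn -86.1 (tool x down => turn=-yaw change) q6 0.86 pos [361.8, -195.1, 164.0] F [0.1, -0.2, -0.3] w 36.2 t 33.9333
```

step_arm(
  targets=[
    [[-0.02, -0.034, -0.012, -7], [-0.04, -0.068, -0.024, -14], [-0.06, -0.102, -0.036, -21], [-0.06, -0.136, -0.048, -28], [-0.06, -0.16, -0.06, -35]],
  ],
)

```text
time: 34.35
tool_pos: [418.7, -31.4, 223.1]
tcp_rot: [2.15, 1.513, -0.375]
contact_force: [0.5, 0.1, 0.6]
grip_width: 36.5
```

step_arm(
  targets=[
    [[0, 0, 0, -7], [0, 0, 0, -14], [0, 0, 0, -21], [0, 0, 0, -28], [0, 0, 0, -35]],
  ],
)

```text
time: 34.77
tool_pos: [417.8, -31.0, 221.1]
tcp_rot: [1.523, 1.517, -0.385]
contact_force: [0.4, 0.9, -0.0]
grip_width: 36.7
```

step_arm(
  targets=[
    [[0, 0, 0, -7], [0, 0, 0, -14], [0, 0, 0, -16], [0, 0, 0, -16], [0, 0, 0, -16]],
  ],
)

```text
time: 35.18
tool_pos: [417.3, -30.9, 219.7]
tcp_rot: [1.238, 1.52, -0.392]
contact_force: [0.3, 0.2, -0.0]
grip_width: 36.6
```

```bash
python3 -c "
from h import *
plan([452,217,120],-3.5)"
```

```text
shift [0.0965, 0.0152, -0.2511] ycur -3.4 zax [-0.06, -1.0, 0.02] turn 0.1 (tool x down => turn=-yaw change) q6 -0.19 pos [417.3, -30.9, 219.7] F [0.3, 0.2, -0.0] w 36.6 t 35.1833
```

step_arm(
  targets=[
    [[0, 0.003, -0.04, 0], [0, 0.006, -0.08, 0], [0, 0.009, -0.12, 0], [0.01, 0.012, -0.16, 0], [0.02, 0.014, -0.2, 0]],
  ],
)

```text
time: 35.6
tool_pos: [444.3, 169.4, 196.6]
tcp_rot: [1.244, 1.52, -0.389]
contact_force: [0.7, 0.1, -0.1]
grip_width: 37.0
```

step_arm(
  targets=[
    [[0.02, 0, -0.025, 0], [0.04, 0, -0.05, 0], [0.06, 0, -0.05, 0], [0.07, 0, -0.05, 0], [0.07, 0, -0.05, 0]],
  ],
)

```text
time: 36.02
tool_pos: [448.6, 217.8, 122.6]
tcp_rot: [1.15, 1.525, -0.483]
contact_force: [0.2, 0.1, 0.3]
grip_width: 36.8
```

```bash
python3 -c "
from h import *
plan([453.5,216.5,-3],-3.5)"
```

```text
shift [0.1257, -0.0003, -0.0013] ycur -3.5 zax [-0.06, -1.0, 0.02] turn -0.0 (tool x down => turn=-yaw change) q6 0.4 pos [448.6, 217.8, 122.6] F [0.2, 0.1, 0.3] w 36.8 t 36.0167
```

step_arm(
  targets=[
    [[0.03, -0.001, -0.001, 0], [0.06, -0.001, -0.001, 0], [0.09, -0.001, -0.001, 0], [0.11, -0.001, -0.001, 0], [0.124, -0.001, -0.001, 0]],
  ],
  jaw=0.68,
)

```text
time: 36.43
tool_pos: [452.1, 215.6, -3.1]
tcp_rot: [1.111, 1.526, -0.524]
contact_force: [-0.4, -0.1, -0.7]
grip_width: 29.4
```

step_arm(
  targets=[
    [[0, 0, 0, 0], [0, 0, 0, 0], [0, 0, 0, 0], [0, 0, 0, 0], [0, 0, 0, 0]],
  ],
  jaw=1,
)

```text
time: 36.85
tool_pos: [453.3, 215.7, -1.9]
tcp_rot: [1.153, 1.524, -0.482]
contact_force: [1.7, -1.8, -0.9]
grip_width: 10.9
```

```bash
python3 -c "
from h import *
st(); binh([.97,.9,.8,.7,.6,.5,.4,.3,.2,.1,0,-.05],H=(498.4,215,110.))"
```

```text
{'time': 36.85, 'tool_pos': [453.307, 215.709, -1.877], 'tcp_rot': [1.153, 1.524, -0.482], 'joint_positions': [0.315, 0.543, 1.848, -0.051, 0.719, 0.416], 'contact_force': [1.739, -1.773, -0.93], 'grip_width': 10.889}
0.97 [0.0026, -0.0006, -0.002]
0.9 [-0.0038, 0.0003, -0.0019]
0.8 [-0.0128, 0.0025, -0.0018]
0.7 [-0.0216, 0.0055, -0.0016]
0.6 [-0.03, 0.0094, -0.0015]
0.5 [-0.038, 0.0141, -0.0013]
0.4 [-0.0455, 0.0196, -0.0012]
0.3 [-0.0524, 0.0258, -0.0011]
0.2 [-0.0586, 0.0326, -0.001]
0.1 [-0.0642, 0.0401, -0.0009]
0 [-0.0689, 0.048, -0.0009]
-0.05 [-0.071, 0.0522, -0.0008]
```

step_arm(
  targets=[
    [[-0.005, 0.0005, 0, 0], [-0.013, 0.0025, 0, 0], [-0.0215, 0.0055, 0, 0], [-0.03, 0.0095, 0, 0], [-0.038, 0.014, 0, 0]],
  ],
)

```text
time: 37.27
tool_pos: [465.6, 215.0, 37.2]
tcp_rot: [1.13, 1.524, -0.505]
contact_force: [5.5, -3.6, -11.4]
grip_width: 11.0
```

```bash
python3 -c "
from h import *
st(); binh([.5,.4,.3,.2,.1,0,-.05],H=(498.4,215,110.))"
```

```text
{'time': 37.267, 'tool_pos': [465.625, 215.009, 37.209], 'tcp_rot': [1.13, 1.524, -0.505], 'joint_positions': [0.306, 0.494, 1.786, -0.046, 0.83, 0.401], 'contact_force': [5.471, -3.632, -11.4], 'grip_width': 11.05}
0.5 [0.0005, 0.0001, -0.002]
0.4 [-0.007, 0.0056, -0.0018]
0.3 [-0.0139, 0.0118, -0.0017]
0.2 [-0.0201, 0.0186, -0.0016]
0.1 [-0.0257, 0.0261, -0.0015]
0 [-0.0304, 0.034, -0.0015]
-0.05 [-0.0325, 0.0382, -0.0014]
```

step_arm(
  targets=[
    [[-0.007, 0.0055, 0, 0], [-0.014, 0.012, 0, 0], [-0.02, 0.0185, 0, 0], [-0.0255, 0.026, 0, 0], [-0.031, 0.034, 0, 0]],
  ],
)

```text
time: 37.68
tool_pos: [494.9, 213.2, 70.0]
tcp_rot: [1.012, 1.53, -0.623]
contact_force: [-7.8, -2.0, 3.1]
grip_width: 11.0
```

step_arm(
  targets=[
    [[-0.001, 0.003, 0, 0], [-0.001, 0.003, 0, 0], [-0.001, 0.003, 0, 0], [-0.001, 0.003, 0, 0], [-0.001, 0.003, 0, 0]],
  ],
)

```text
time: 38.1
tool_pos: [498.1, 213.0, 72.2]
tcp_rot: [1.03, 1.529, -0.604]
contact_force: [-3.1, -1.6, 6.3]
grip_width: 11.2
```

```bash
python3 -c "
from h import *
st(); binh([0],H=(498.4,213,110.))"
```

```text
{'time': 38.1, 'tool_pos': [498.085, 213.004, 72.241], 'tcp_rot': [1.03, 1.529, -0.604], 'joint_positions': [0.284, 0.489, 1.667, -0.04, 0.959, 0.37], 'contact_force': [-3.059, -1.592, 6.332], 'grip_width': 11.167}
0 [0.0032, 0.0002, -0.0001]
```

Handle back at its start pose. Push a hair more, release, lift, clear away sideways and look.

step_arm(
  targets=[
    [[0, 0.003, 0, 0], [0, 0.003, 0, 0], [0, 0.003, 0, 0], [0, 0.003, 0, 0], [0, 0.003, 0, 0]],
  ],
)

```text
time: 38.52
tool_pos: [498.9, 212.9, 72.9]
tcp_rot: [0.975, 1.531, -0.659]
contact_force: [-8.9, -0.6, 7.2]
grip_width: 10.9
```

step_arm(
  targets=[
    [[0, 0, 0, 0], [0, 0, 0, 0], [0, 0, 0, 0], [0, 0, 0, 0], [0, 0, 0, 0]],
  ],
  jaw=0.68,
)

```text
time: 38.93
tool_pos: [499.4, 213.0, 72.9]
tcp_rot: [0.992, 1.531, -0.642]
contact_force: [-0.5, 0.3, -0.8]
grip_width: 29.2
```

step_arm(
  targets=[
    [[-0.035, 0, 0, 0], [-0.07, 0, 0, 0], [-0.105, 0, 0, 0], [-0.14, 0, 0, 0], [-0.14, 0, 0, 0]],
  ],
)

```text
time: 39.35
tool_pos: [498.3, 217.5, 220.2]
tcp_rot: [1.212, 1.522, -0.422]
contact_force: [0.5, -0.3, 0.0]
grip_width: 29.1
```

step_arm(
  targets=[
    [[0, 0, 0.04, 7], [0, 0, 0.08, 14], [0, 0, 0.12, 21], [0, 0, 0.15, 28], [0, 0, 0.15, 35]],
  ],
)

```text
time: 39.77
tool_pos: [488.6, 63.2, 222.9]
tcp_rot: [1.796, 1.521, -0.459]
contact_force: [1.1, 0.6, -0.0]
grip_width: 29.3
```

step_arm(
  targets=[
    [[0, 0, 0, 7], [0, 0, 0, 14], [0, 0, 0, 21], [0, 0, 0, 28], [0, 0, 0, 35]],
  ],
)

```text
time: 40.18
tool_pos: [488.8, 63.0, 222.7]
tcp_rot: [2.417, 1.52, -0.456]
contact_force: [-0.1, -0.3, -0.4]
grip_width: 29.7
```

```bash
python3 -c "
from h import *
st()
t=cap('top'); T=pts(t)
for r in blobs(t,mask(t,(22,150,120),(34,255,255)),(200,200,290,270),5): print('h',r[:4],rect(t,r[4],110))
for r in blobs(t,mask(t,(6,130,80),(20,255,255)),(205,165,275,250),5):
    print('orange',r[:4],rect(t,r[4],66)); P=T[r[4]]; s=P[P[:,2]>56]; print('  fin',len(s),np.round(np.median(s,0)),np.round(np.percentile(s,[3,97],0)).tolist())
a=cv2.resize(t['color'][165:240,205:280],None,fx=8,fy=8,interpolation=cv2.INTER_CUBIC)
cv2.imwrite('pics/s10.png',a[:,:,::-1])
plan([569,216,200],87)
"
```

```text
{'time': 40.183, 'tool_pos': [488.84, 63.034, 222.727], 'tcp_rot': [2.417, 1.52, -0.456], 'joint_positions': [-0.012, 0.235, 1.599, -0.023, 1.262, 1.297], 'contact_force': [-0.083, -0.268, -0.441], 'grip_width': 29.725}
h ([231.2, 233.2], 85, [499.0, 234.0, 116.0], [[493.0, 207.0, 108.0], [505.0, 266.0, 124.0]]) [499.5, 236.1, 64.0, 10.9, 84.7]
orange ([230.7, 211.4], 80, [570.0, 246.0, 47.0], [[557.0, 239.0, 37.0], [585.0, 259.0, 69.0]]) [569.5, 244.2, 31.0, 22.6, 173.1]
  fin 34 [570. 249.  66.] [[555.0, 245.0, 60.0], [585.0, 253.0, 73.0]]
shift [0.0229, -0.1278, -0.1161] ycur -75.1 zax [-0.97, -0.26, -0.04] turn 17.9 (tool x down => turn=-yaw change) q6 1.3 pos [488.8, 63.1, 222.7] F [-0.8, 0.1, 0.3] w 29.3 t 40.2333
```

View pics/s10.png

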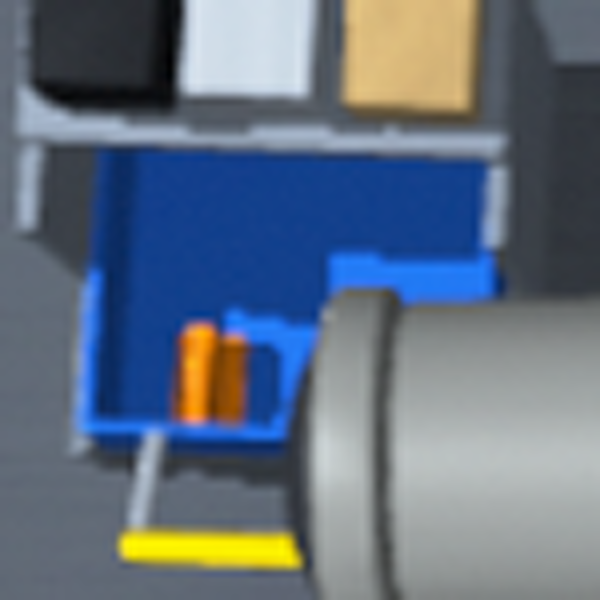

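The bin is home (handle at its start pose). Bracket 1's fin is at (570,249), top at z 66. I pick it at X≈564, to keep the body off the rack cheeks.

```bash
python3 -c "
from h import *
plan([562,247.5,150],-94)
t=cap('top'); T=pts(t)
for v,u in ((186,209),(190,209),(193,209),(195,209),(190,267),(194,267)): print(v,u,np.round(T[v,u]))"
```

```text
shift [0.0719, -0.1616, -0.1156] ycur -75.1 zax [-0.97, -0.26, -0.04] turn 18.9 (tool x down => turn=-yaw change) q6 1.3 pos [488.8, 63.1, 222.7] F [-0.8, 0.1, 0.3] w 29.3 t 40.2333
186 209 [627. 288. 171.]
190 209 [618. 291. 160.]
193 209 [610. 291. 155.]
195 209 [607. 295. 139.]
190 267 [613. 126. 167.]
194 267 [604. 128. 154.]
```

step_arm(
  targets=[
    [[0, -0.035, -0.035, 4], [0, -0.07, -0.06, 8], [0, -0.105, -0.09, 12], [0, -0.135, -0.11, 16], [0, -0.155, -0.118, 19]],
  ],
  jaw=0.74,
)

```text
time: 40.7
tool_pos: [561.7, 247.2, 221.3]
tcp_rot: [2.761, 1.52, -0.436]
contact_force: [-0.8, -0.6, -0.2]
grip_width: 23.9
```

```bash
python3 -c "
from h import *
plan([563,247.5,100],-94)"
```

```text
shift [0.1212, -0.0026, 0.0045] ycur -93.2 zax [-1.0, 0.06, -0.05] turn 0.8 (tool x down => turn=-yaw change) q6 1.94 pos [561.7, 247.2, 221.3] F [-0.8, -0.6, -0.2] w 23.9 t 40.7
```

step_arm(
  targets=[
    [[0.04, -0.002, 0.002, 1], [0.08, -0.002, 0.004, 1], [0.12, -0.002, 0.005, 1], [0.14, -0.002, 0.006, 1], [0.14, -0.002, 0.006, 1]],
  ],
)

```text
time: 41.12
tool_pos: [558.7, 245.5, 75.3]
tcp_rot: [2.606, 1.527, -0.605]
contact_force: [-0.9, -0.6, -0.4]
grip_width: 23.7
```

```bash
python3 -c "
from h import *
plan([563.5,247.5,16],-94)"
```

```text
shift [0.0594, -0.0037, -0.0024] ycur -94.0 zax [-1.0, 0.07, -0.04] turn -0.0 (tool x down => turn=-yaw change) q6 1.97 pos [558.7, 245.5, 75.3] F [-0.9, -0.6, -0.4] w 23.7 t 41.1167
```

step_arm(
  targets=[
    [[0.012, -0.003, -0.002, 0], [0.024, -0.003, -0.002, 0], [0.036, -0.003, -0.002, 0], [0.048, -0.003, -0.002, 0], [0.058, -0.003, -0.002, 0]],
  ],
)

```text
time: 41.53
tool_pos: [563.6, 246.9, 17.3]
tcp_rot: [2.629, 1.527, -0.581]
contact_force: [-0.2, 0.7, 0.5]
grip_width: 23.8
```

step_arm(
  targets=[
    [[0, 0, 0, 0], [0, 0, 0, 0], [0, 0, 0, 0], [0, 0, 0, 0], [0, 0, 0, 0]],
  ],
  jaw=1,
)

```text
time: 41.95
tool_pos: [564.1, 247.1, 18.0]
tcp_rot: [2.654, 1.526, -0.555]
contact_force: [0.7, -0.9, 0.6]
grip_width: 7.5
```

step_arm(
  targets=[
    [[-0.02, 0, 0, 0], [-0.04, 0, 0, 0], [-0.07, 0, 0, 0], [-0.1, 0, 0, 0], [-0.12, 0, 0, 0]],
  ],
)

```text
time: 42.37
tool_pos: [560.4, 250.3, 141.3]
tcp_rot: [2.714, 1.523, -0.496]
contact_force: [0.9, 0.7, 0.2]
grip_width: 7.9
```

step_arm(
  targets=[
    [[-0.03, 0, 0.01, 0], [-0.06, 0, 0.02, 0], [-0.08, 0, 0.04, 0], [-0.08, 0, 0.06, 0], [-0.08, 0, 0.08, 0]],
  ],
)

```text
time: 42.78
tool_pos: [477.1, 257.8, 219.8]
tcp_rot: [2.777, 1.52, -0.433]
contact_force: [-0.8, -0.7, -2.0]
grip_width: 7.5
```

```bash
python3 -c "
from h import *
st(); plan([376,-285,210],-90)
t=cap('top'); T=pts(t)
for r in blobs(t,mask(t,(6,130,80),(20,255,255)),(205,165,275,250),5): print('orange',r[:4])"
```

```text
{'time': 42.783, 'tool_pos': [477.1, 257.844, 219.818], 'tcp_rot': [2.777, 1.52, -0.433], 'joint_positions': [0.378, 0.337, 1.464, -0.038, 1.306, 2.026], 'contact_force': [-0.762, -0.706, -2.031], 'grip_width': 7.512}
shift [0.0167, 0.5482, 0.0644] ycur -93.9 zax [-1.0, 0.07, -0.05] turn -3.9 (tool x down => turn=-yaw change) q6 2.03 pos [477.1, 257.8, 219.8] F [-0.8, -0.7, -2.0] w 7.5 t 42.7833
orange ([252.6, 212.4], 81, [566.0, 180.0, 49.0], [[553.0, 172.0, 37.0], [581.0, 193.0, 70.0]])
```

step_arm(
  targets=[
    [[0, 0.035, 0.005, 0], [0, 0.07, 0.01, 0], [0, 0.105, 0.015, 0], [0, 0.14, 0.02, 0], [0, 0.175, 0.02, 0]],
  ],
)

```text
time: 43.25
tool_pos: [439.9, 83.6, 221.7]
tcp_rot: [2.717, 1.524, -0.49]
contact_force: [0.4, -0.8, -0.7]
grip_width: 7.4
```

step_arm(
  targets=[
    [[0, 0.035, 0.005, -1], [0, 0.07, 0.01, -1], [0, 0.105, 0.015, -2], [0, 0.14, 0.02, -3], [0, 0.175, 0.02, -4]],
  ],
)

```text
time: 43.67
tool_pos: [407.1, -91.0, 224.7]
tcp_rot: [2.647, 1.524, -0.49]
contact_force: [0.7, 1.1, -1.5]
grip_width: 7.9
```

```bash
python3 -c "
from h import *
plan([374,-276,100],-90)"
```

```text
shift [0.1273, 0.182, 0.0393] ycur -89.7 zax [-1.0, -0.01, -0.04] turn 0.3 (tool x down => turn=-yaw change) q6 1.17 pos [407.1, -91.0, 224.7] F [0.7, 1.1, -1.5] w 7.9 t 43.6667
```

step_arm(
  targets=[
    [[0, 0.037, 0.02, 0], [0, 0.074, 0.038, 0], [0, 0.11, 0.038, 0], [0, 0.147, 0.038, 0], [0.03, 0.182, 0.039, 0]],
  ],
)

```text
time: 44.08
tool_pos: [371.8, -275.2, 204.5]
tcp_rot: [2.583, 1.513, -0.555]
contact_force: [1.7, -0.7, 0.3]
grip_width: 7.5
```

step_arm(
  targets=[
    [[0.03, 0, 0, 0], [0.06, 0, 0, 0], [0.09, 0, 0, 0], [0.12, 0, 0, 0], [0.15, 0, 0, 0]],
  ],
)

```text
time: 44.5
tool_pos: [379.2, -280.1, 53.9]
tcp_rot: [2.577, 1.512, -0.561]
contact_force: [-1.1, -0.1, -1.9]
grip_width: 7.2
```

```bash
python3 -c "
from h import *
plan([374,-276,-5],-90)"
```

```text
shift [0.0584, -0.006, 0.0081] ycur -89.8 zax [-1.0, -0.0, -0.05] turn 0.2 (tool x down => turn=-yaw change) q6 0.74 pos [379.2, -280.1, 53.9] F [-1.1, -0.1, -1.9] w 7.2 t 44.5
```

step_arm(
  targets=[
    [[0.015, -0.005, 0.008, 0], [0.03, -0.005, 0.008, 0], [0.045, -0.005, 0.008, 0], [0.056, -0.005, 0.008, 0], [0.056, -0.005, 0.008, 0]],
  ],
)

```text
time: 44.92
tool_pos: [373.2, -276.2, -4.1]
tcp_rot: [2.591, 1.515, -0.547]
contact_force: [-1.0, 0.3, -1.6]
grip_width: 8.0
```

step_arm(
  targets=[
    [[0, 0, 0, 0], [0, 0, 0, 0], [0, 0, 0, 0], [0, 0, 0, 0], [0, 0, 0, 0]],
  ],
  jaw=0.76,
)

```text
time: 45.33
tool_pos: [373.6, -276.5, -3.4]
tcp_rot: [2.585, 1.514, -0.553]
contact_force: [-0.6, -0.0, 0.2]
grip_width: 21.5
```

step_arm(
  targets=[
    [[-0.02, 0, 0, 0], [-0.05, 0, 0, 0], [-0.09, 0, 0, 0], [-0.13, 0, 0, 0], [-0.17, 0, 0, 0]],
  ],
)

```text
time: 45.75
tool_pos: [364.8, -270.9, 168.5]
tcp_rot: [2.583, 1.513, -0.555]
contact_force: [0.7, -1.4, 0.4]
grip_width: 21.9
```

step_arm(
  targets=[
    [[-0.03, -0.03, -0.01, 0], [-0.05, -0.065, -0.02, 0], [-0.05, -0.1, -0.03, 0], [-0.05, -0.14, -0.04, 0], [-0.05, -0.18, -0.05, 0]],
  ],
)

```text
time: 46.17
tool_pos: [412.0, -87.8, 216.4]
tcp_rot: [2.592, 1.511, -0.547]
contact_force: [1.3, -1.2, 0.1]
grip_width: 22.0
```

```bash
python3 -c "
from h import *
st(); plan([563,182.5,220],-94)
t=cap('top'); T=pts(t); s=cap('scene')
for r in blobs(t,mask(t,(6,130,80),(24,255,255)),(205,165,440,300),5):
    P=T[r[4]]; f=P[P[:,2]>56]; print('orange',r[:4],rect(t,r[4],22)); 
    if len(f)>5: print('  fin',len(f),np.round(np.median(f,0)),np.round(np.percentile(f,[3,97],0)).tolist())
ims=[cv2.resize(x['color'][b[1]:b[3],b[0]:b[2]],None,fx=4,fy=4,interpolation=cv2.INTER_CUBIC) for x,b in((s,(290,130,370,230)),(t,(345,200,445,300)))]
cv2.imwrite('pics/s11.png',np.hstack(ims)[:,:,::-1])"
```

```text
{'time': 46.167, 'tool_pos': [411.982, -87.75, 216.42], 'tcp_rot': [2.592, 1.511, -0.547], 'joint_positions': [-0.384, 0.094, 1.791, -0.01, 1.197, 1.188], 'contact_force': [1.26, -1.204, 0.069], 'grip_width': 21.958}
shift [-0.0043, -0.2697, -0.1519] ycur -89.9 zax [-1.0, -0.0, -0.05] turn 4.1 (tool x down => turn=-yaw change) q6 1.19 pos [412.0, -87.8, 216.4] F [1.3, -1.2, 0.1] w 22.0 t 46.1667
orange ([252.6, 212.4], 81, [566.0, 180.0, 48.0], [[553.0, 172.0, 37.0], [581.0, 193.0, 69.0]]) [571.6, 184.9, 31.2, 21.5, 179.8]
  fin 36 [567. 184.  65.] [[551.0, 179.0, 57.0], [581.0, 187.0, 72.0]]
orange ([395.2, 257.5], 53, [425.0, -246.0, 23.0], [[414.0, -256.0, 3.0], [435.0, -236.0, 29.0]]) [423.9, -246.4, 21.1, 21.1, 177.4]
orange ([405.3, 272.7], 128, [377.0, -271.0, 15.0], [[359.0, -289.0, 5.0], [397.0, -262.0, 41.0]]) [378.6, -274.1, 38.6, 27.3, 178.8]
```

View pics/s11.png

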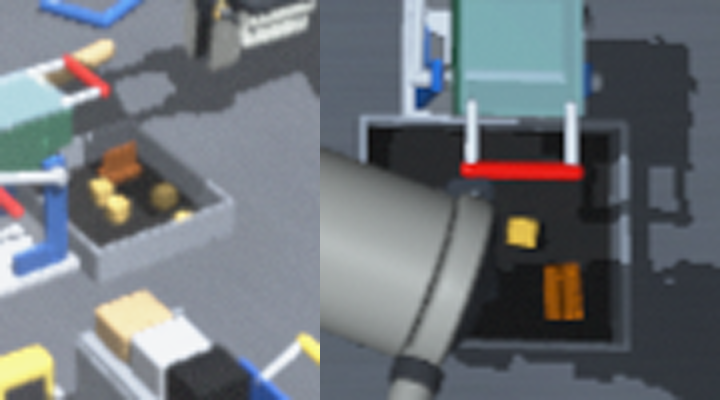

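Bracket 1 stands in the tray at (377,-272). Now bracket 2, fin at (567,184).

step_arm(
  targets=[
    [[0, -0.035, -0.015, 1], [0, -0.07, -0.03, 2], [0, -0.105, -0.045, 3], [0, -0.14, -0.06, 4], [0, -0.165, -0.075, 4]],
  ],
)

```text
time: 46.68
tool_pos: [485.7, 84.1, 215.1]
tcp_rot: [2.696, 1.513, -0.504]
contact_force: [-0.2, 0.8, -1.2]
grip_width: 22.0
```

step_arm(
  targets=[
    [[0, -0.03, -0.02, 0], [0, -0.06, -0.04, 0], [0, -0.09, -0.06, 0], [0, -0.1, -0.07, 0], [0, -0.1, -0.07, 0]],
  ],
)

```text
time: 47.1
tool_pos: [563.1, 181.5, 215.6]
tcp_rot: [2.703, 1.513, -0.495]
contact_force: [0.2, -1.1, -1.2]
grip_width: 21.8
```

```bash
python3 -c "
from h import *
plan([559,185,70],-94)"
```

```text
shift [0.1451, -0.0069, 0.0119] ycur -93.3 zax [-1.0, 0.06, -0.05] turn 0.7 (tool x down => turn=-yaw change) q6 1.84 pos [563.1, 181.5, 215.6] F [0.2, -1.1, -1.2] w 21.8 t 47.1
```

step_arm(
  targets=[
    [[0.04, -0.006, 0.012, 1], [0.08, -0.007, 0.012, 1], [0.12, -0.007, 0.012, 1], [0.142, -0.007, 0.012, 1], [0.142, -0.007, 0.012, 1]],
  ],
)

```text
time: 47.52
tool_pos: [554.8, 182.8, 67.9]
tcp_rot: [2.578, 1.52, -0.639]
contact_force: [-0.9, -0.1, -0.6]
grip_width: 21.5
```

```bash
python3 -c "
from h import *
plan([562,185,16.5],-94)"
```

```text
shift [0.0516, -0.0041, -0.0048] ycur -94.3 zax [-1.0, 0.07, -0.04] turn -0.3 (tool x down => turn=-yaw change) q6 1.88 pos [554.8, 182.8, 67.9] F [-0.9, -0.1, -0.6] w 21.5 t 47.5167
```

step_arm(
  targets=[
    [[0.01, -0.003, -0.004, 0], [0.02, -0.003, -0.005, 0], [0.03, -0.003, -0.005, 0], [0.042, -0.003, -0.005, 0], [0.051, -0.003, -0.005, 0]],
  ],
)

```text
time: 47.93
tool_pos: [562.4, 183.5, 17.3]
tcp_rot: [2.593, 1.519, -0.624]
contact_force: [-0.5, -0.3, 0.3]
grip_width: 22.3
```

step_arm(
  targets=[
    [[0, 0, 0, 0], [0, 0, 0, 0], [0, 0, 0, 0], [0, 0, 0, 0], [0, 0, 0, 0]],
  ],
  jaw=1,
)

```text
time: 48.35
tool_pos: [562.9, 183.6, 18.0]
tcp_rot: [2.611, 1.518, -0.606]
contact_force: [0.0, -0.4, 0.4]
grip_width: 7.5
```

step_arm(
  targets=[
    [[-0.02, 0, 0, 0], [-0.04, 0, 0, 0], [-0.07, 0, 0, 0], [-0.1, 0, 0, 0], [-0.12, 0, 0, 0]],
  ],
)

```text
time: 48.77
tool_pos: [558.6, 187.5, 141.1]
tcp_rot: [2.66, 1.516, -0.557]
contact_force: [-0.3, 0.2, -0.6]
grip_width: 7.6
```

step_arm(
  targets=[
    [[-0.03, 0, 0.01, 0], [-0.06, 0, 0.02, 0], [-0.08, 0, 0.04, 0], [-0.08, 0, 0.06, 0], [-0.08, 0, 0.08, 0]],
  ],
)

```text
time: 49.18
tool_pos: [475.0, 196.1, 219.0]
tcp_rot: [2.711, 1.513, -0.506]
contact_force: [0.1, 0.3, -2.1]
grip_width: 7.8
```

```bash
python3 -c "
from h import *
plan([374,-234,220],-90)
t=cap('scene'); 
for r in blobs(t,mask(t,(6,130,80),(24,255,255)),(290,140,360,225),5): print('b',r[:4])"
```

```text
shift [0.006, 0.4364, 0.0684] ycur -94.4 zax [-1.0, 0.07, -0.05] turn -4.4 (tool x down => turn=-yaw change) q6 1.93 pos [475.0, 196.1, 219.0] F [0.1, 0.3, -2.1] w 7.8 t 49.1833
b ([319.7, 170.9], 69, [383.0, -271.0, 16.0], [[362.0, -277.0, 4.0], [400.0, -258.0, 34.0]])
```

step_arm(
  targets=[
    [[0, 0.035, 0.005, -1], [0, 0.07, 0.01, -1], [0, 0.105, 0.015, -2], [0, 0.14, 0.02, -3], [0, 0.175, 0.02, -4]],
  ],
)

```text
time: 49.65
tool_pos: [436.5, 22.3, 221.8]
tcp_rot: [2.586, 1.517, -0.558]
contact_force: [0.6, -0.2, -1.3]
grip_width: 8.0
```

```bash
python3 -c "
from h import *
plan([374,-234,220],-90)
t=cap('scene')
for u,v in((331,179),(336,184),(315,177),(319.5,182)): print(np.round(ray(t,u,v,18)))
t=cap('top')
for r in blobs(t,mask(t,(10,130,80),(24,255,255)),(345,225,430,300),5): print('b',r[:4])"
```

```text
shift [0.0063, 0.2564, 0.062] ycur -90.2 zax [-1.0, 0.0, -0.05] turn -0.2 (tool x down => turn=-yaw change) q6 1.48 pos [436.5, 22.3, 221.8] F [0.6, -0.2, -1.3] w 8.0 t 49.65
[ 381. -188.   18.]
[ 386. -145.   18.]
[ 428. -241.   18.]
[ 434. -198.   18.]
b ([382.7, 255.9], 51, [429.0, -209.0, 23.0], [[420.0, -220.0, 4.0], [438.0, -198.0, 28.0]])
b ([395.2, 257.5], 51, [425.0, -245.0, 23.0], [[414.0, -255.0, 7.0], [435.0, -235.0, 28.0]])
b ([405.3, 272.8], 128, [377.0, -271.0, 15.0], [[359.0, -289.0, 5.0], [396.0, -262.0, 40.0]])
b ([361.0, 270.5], 42, [387.0, -141.0, 25.0], [[380.0, -150.0, 18.0], [395.0, -132.0, 31.0]])
b ([380.6, 275.0], 45, [373.0, -199.0, 23.0], [[364.0, -211.0, 8.0], [382.0, -190.0, 30.0]])
```

step_arm(
  targets=[
    [[0, 0.035, 0.015, 0], [0, 0.07, 0.03, 0], [0, 0.105, 0.045, 0], [0, 0.14, 0.062, 0], [0, 0.175, 0.062, 0]],
  ],
)

```text
time: 50.17
tool_pos: [371.4, -155.4, 224.7]
tcp_rot: [2.566, 1.516, -0.585]
contact_force: [0.8, -0.4, -0.7]
grip_width: 7.8
```

step_arm(
  targets=[
    [[0, 0.03, 0, 0], [0, 0.06, 0, 0], [0, 0.082, 0, 0], [0.03, 0.082, 0, 0], [0.06, 0.082, 0, 0]],
  ],
)

```text
time: 50.58
tool_pos: [374.5, -241.1, 167.8]
tcp_rot: [2.555, 1.511, -0.597]
contact_force: [0.2, 0.3, -1.5]
grip_width: 7.7
```

step_arm(
  targets=[
    [[0.03, 0, 0, 0], [0.06, 0, 0, 0], [0.08, 0, 0, 0], [0.08, 0, 0, 0], [0.08, 0, 0, 0]],
  ],
)

```text
time: 51.0
tool_pos: [378.4, -243.3, 87.8]
tcp_rot: [2.562, 1.513, -0.59]
contact_force: [0.0, -1.4, -0.5]
grip_width: 7.5
```

```bash
python3 -c "
from h import *
plan([371,-236,-5],-90)"
```

```text
shift [0.092, -0.0101, 0.0119] ycur -90.6 zax [-1.0, 0.01, -0.05] turn -0.6 (tool x down => turn=-yaw change) q6 0.82 pos [378.4, -243.3, 87.8] F [0.0, -1.4, -0.5] w 7.5 t 51.0
```

step_arm(
  targets=[
    [[0.02, -0.01, 0.012, 0], [0.04, -0.01, 0.012, 0], [0.065, -0.01, 0.012, 0], [0.09, -0.01, 0.012, 0], [0.09, -0.01, 0.012, 0]],
  ],
)

```text
time: 51.42
tool_pos: [370.4, -235.4, -4.4]
tcp_rot: [2.572, 1.516, -0.58]
contact_force: [-1.0, 0.2, -0.2]
grip_width: 7.4
```

step_arm(
  targets=[
    [[0, 0, 0, 0], [0, 0, 0, 0], [0, 0, 0, 0], [0, 0, 0, 0], [0, 0, 0, 0]],
  ],
  jaw=0.84,
)

```text
time: 51.83
tool_pos: [371.1, -236.0, -3.2]
tcp_rot: [2.564, 1.514, -0.587]
contact_force: [0.4, -0.4, -1.2]
grip_width: 14.3
```

step_arm(
  targets=[
    [[-0.02, 0, 0, 0], [-0.05, 0, 0, 0], [-0.09, 0, 0, 0], [-0.13, 0, 0, 0], [-0.17, 0, 0, 0]],
  ],
)

```text
time: 52.25
tool_pos: [362.5, -230.1, 168.9]
tcp_rot: [2.563, 1.513, -0.589]
contact_force: [1.1, -1.3, -0.5]
grip_width: 14.4
```

step_arm(
  targets=[
    [[-0.03, -0.03, 0, 0], [-0.05, -0.065, 0, 0], [-0.05, -0.1, -0.01, 0], [-0.05, -0.14, -0.02, 0], [-0.05, -0.18, -0.03, 0]],
  ],
)

```text
time: 52.67
tool_pos: [392.1, -47.5, 216.0]
tcp_rot: [2.578, 1.51, -0.575]
contact_force: [1.3, -0.2, -0.4]
grip_width: 14.9
```

step_arm(
  targets=[
    [[0, -0.035, 0, 0], [0, -0.07, 0, 0], [0, -0.105, 0, 0], [0, -0.105, 0, 0], [0, -0.105, 0, 0]],
  ],
)

```text
time: 53.08
tool_pos: [393.1, 59.1, 213.0]
tcp_rot: [2.582, 1.51, -0.566]
contact_force: [-0.9, -0.5, -0.3]
grip_width: 14.6
```

```bash
python3 -c "
from h import *
st()
t=cap('top'); T=pts(t); s=cap('scene'); save(t,'top_end.png')
P0=np.array([423.,-220.]);e=np.array([np.cos(.036),-np.sin(.036)]);n=np.array([np.sin(.036),np.cos(.036)])
for r in blobs(t,mask(t,(6,130,80),(24,255,255)),(205,165,440,300),5):
    d=np.array(r[2][:2])-P0; print('orange',r[:4],'tray',np.round([d@e,d@n]))
for r in blobs(t,mask(t,(22,150,120),(34,255,255)),(200,200,270,250),5): print('handle',r[:4],rect(t,r[4],110))
red=mask(t,(0,170,90),(5,255,255))|mask(t,(175,170,90),(180,255,255))
for r in blobs(t,red,(330,160,440,260)): print('red',r[:3])
a=cv2.imread('pics/top0.png')
b=t['color'][:,:,::-1]; v=np.hstack([b[100:300,130:490]]); cv2.imwrite('pics/s12.png',cv2.resize(v,None,fx=2.2,fy=2.2,interpolation=cv2.INTER_CUBIC))"
```

```text
{'time': 53.083, 'tool_pos': [393.102, 59.054, 213.003], 'tcp_rot': [2.582, 1.51, -0.566], 'joint_positions': [-0.016, 0.059, 1.841, -0.034, 1.19, 1.574], 'contact_force': [-0.919, -0.48, -0.255], 'grip_width': 14.584}
orange ([382.6, 256.0], 54, [429.0, -208.0, 23.0], [[420.0, -220.0, 4.0], [438.0, -197.0, 30.0]]) tray [ 6. 12.]
orange ([395.2, 257.5], 53, [424.0, -245.0, 24.0], [[414.0, -256.0, 4.0], [433.0, -235.0, 28.0]]) tray [  2. -25.]
orange ([405.2, 272.5], 136, [377.0, -271.0, 15.0], [[359.0, -289.0, 4.0], [398.0, -263.0, 42.0]]) tray [-44. -53.]
orange ([361.1, 270.1], 48, [389.0, -141.0, 22.0], [[380.0, -151.0, 3.0], [398.0, -132.0, 30.0]]) tray [-37.  78.]
orange ([391.9, 274.5], 128, [372.0, -231.0, 14.0], [[354.0, -248.0, 3.0], [393.0, -223.0, 42.0]]) tray [-51. -13.]
orange ([380.4, 274.9], 47, [373.0, -198.0, 24.0], [[364.0, -211.0, 1.0], [382.0, -191.0, 30.0]]) tray [-51.  20.]
handle ([238.0, 233.6], 141, [497.0, 215.0, 115.0], [[492.0, 172.0, 103.0], [504.0, 261.0, 121.0]]) [496.8, 217.5, 100.9, 11.5, 88.8]
red ([358.6, 187.4], 94, [618.0, -133.0, 151.0])
red ([394.7, 242.2], 136, [458.0, -226.0, 185.0])
```

View pics/s12.png

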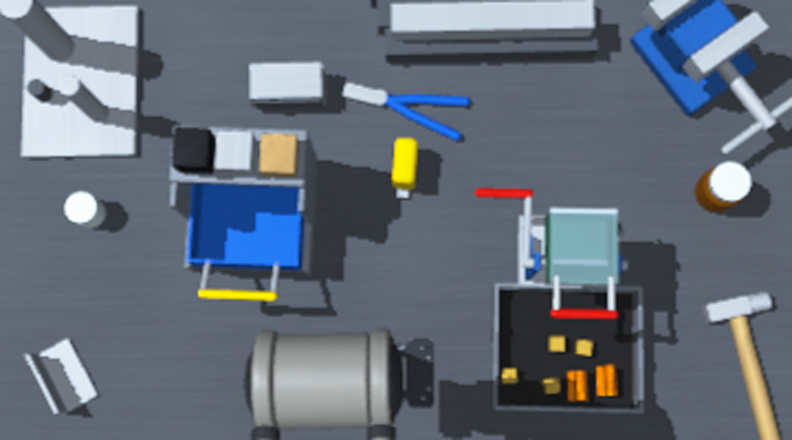

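```bash
python3 -c "
from h import *
print(bot.close_job()); st()"
```

```text
the job is handed in; nothing more can be done
None
the job is handed in; nothing more can be done
```

The kit is made up and the job is handed in at about 53 s of robot time; no verdict was reported.

**What I did:** I swung the lid back past its detent and tipped the box until its two blocks dropped into the tray. Then I swung the box upright and shut the lid. Next I tilted the bin forward, put both loose blocks in the tray, pushed the bin home, and lifted both brackets out into the tray.

**Last checks (top view):**
- **Parts:** four blocks and two brackets lie inside the tray walls, and the bin is empty.
- **Lid and crank:** the lid bar and crank grip are back at their starting positions, to about 1 mm.
- **Bin:** the handle is within about 2 mm of its start, so the bin reads home.
- **Other things:** the other bench items look unmoved by eye; I did not measure their positions.
- **Gripper:** empty and clear of everything.

**What disagreed or went wrong:**
- **Tool height:** the reported tool height was about 31 mm lower than the fingertips seen by the cameras. My first pinch at the lid bar missed because of this, and I corrected for it from then on.
- **Tool tilt:** the tool drifted up to about 4° off vertical over the run, with no visible effect on the grasps.
- **Bin tilt:** I estimated the forward tilt at 0.93–0.97 rad from the handle height (about 0.87 from the noisier depth median). All of these are above the 0.8 needed, but I could not read the joint directly.
- **Bracket pick:** I took the brackets out after pushing the bin home, not while it was tilted. The gripper body would have hit the bin's side walls at full tilt.

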